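# Set up the score counter and clip in its pencil

## Robot

A 6-joint arm with a two-finger parallel gripper is mounted at the origin on the work surface. World frame = base frame: x ahead of the robot, y to its left, z up, the work surface at z = 0. Lengths are in m, angles in rad, forces in N, time in s.
With the tool pointing down it reaches from about 0.25 to 0.8 m from the base axis. Payload 3.9 kg.
Tool frame: the origin (TCP) lies at the very end of the fingers, on their centre line; the grasp point (between the pads) lies 19 mm behind it; z points along the fingers, y is the line along which they close (so a half turn about z gives the same grasp; the last joint's range is limited). The gripper opens to 85 mm and grips with 20 to 120 N. Pads are 22 mm wide; open, the fingers measure 114 mm over their backs; the gripper's body (76 mm by 85 mm) begins 54 mm behind the grasp point. The pads swing forward as they close: fully open they stand 13 mm farther back than shut.
Start: joints at [1.238, 0.26, -0.138, 1.173, 0, 1.571], TCP at [0.172, 0.496, 0.231] pointing down, gripper open.
Joint ranges: [-2.78, 2.78], [-0.83, 1.72], [-1.28, 1.37], [-1.9, 2.12], [-1.57, 1.48], [-3.14, 3.14]. Speed limits (rad/s): [2.57, 2.57, 3.14, 3.14, 3.14, 3.14].

## Interface

Orientations are given as a unit quaternion [w, x, y, z].
In Python, from station import robot gives the robot as it stands.
- The arm moves only by the tool servo_tool, never from a script. Its argument "motion" is a list of rows, each an object with "delta_pos": the shift along the tool's x, y, z in mm, a list of three; "roll": the turn about the tool's z in degrees; "jaw": the closure in counts, from 0 (fully open) to 255 (shut). A call has 1 to 20 rows; each row is the pose to reach, as a shift and turn from the pose commanded when the call began, along the tool's axes at that moment; what a row does not reach only later rows make up. A row lasts 1/8 s, in which the tool goes at most 62.5 mm and 10.7 degrees, less where a joint would pass 70% of its speed; a pose out of reach is approached as far as the arm can. A call with a gripper value outside its range is refused whole. The fingers move at their own pace and stop on an object; the grip force is fixed at half the most. Time passes only in rows, so rows that repeat a pose let the fingers close. It gives the time, the measured TCP pose, the force, the opening and the grip force at its end, in the units of the state.
- robot.get_state(): the state, without advancing time (a new reading comes with each control period).
- robot.read_camera(name): name is "scene" or "top" or "wrist"; returns (picture, depth): 420x560x3 uint8, blue, green, red; 420x560 float32, m along the optical axis (not along the pixel's ray), 0 where there is no reading.
- robot.calibration(name): a dict with "vfov" (degrees; the focal length in pixels is half the picture's height over the tangent of half this angle, whatever the lens; pixels are square), "cx", "cy" (the principal point, pixels), "world_to_cam" (4x4, takes a point from world to camera coordinates). Camera axes: x right, y down, z forward; pixel columns grow to the right and rows downward; lengths in m; the calibration is good to about 2 mm. The wrist camera is an equidistant fisheye: a pixel r from the principal point sees the ray r / f radians off the axis. A picture is of the moment at which its call begins: read the wrist's pose just before it. calibration takes no time and is no camera call; for the wrist camera it gives the pose at the moment of the call.
- robot.job_done(): hands the job in; it is judged then, once.
Trained networks look in the newest picture that a camera, given by its name, has taken for a name from the list of things; names that differ only in an ending like _2 or _b are one class to them, and where a whole thing is asked for, a point or a joint stands for the part that bears it (a point fixed in the world has none). Each returns a list of dicts, best first, with "score" (0 to 1); they miss things now and then, are a little off and sometimes report something else, mostly with a low value. They report only what shows in the picture. A call takes as long as a camera call. They do not tell look-alikes from the thing itself.
- robot.find_in(query, camera): "location" ([x, y, z] in m, in world coordinates, good to about 4 mm: the middle of the surface that is visible of it).
The state is a dict: "t": time; "joint_pos": joint angles; "dq": joint speeds; "joint_torque": joint torques, N m; "tcp_pos": TCP position; "eef_rot": TCP orientation; "wrist_force": force on the tool from outside, world axes, zero at the start; "torque": the same for the moment, N m; "width": finger opening in m; "grip_force": force on a finger pad.
Only numpy, scipy, OpenCV 4.12 (cv2) and the standard library are available. Lean on these libraries where they do the work, as an engineer would, in place of code of your own. Each camera call takes 0.05 s, during which the arm holds its last target. There are 200 camera calls.

## Task

Set up the table's score counter for the next game: fit every score wheel lying on the table onto a spindle of its own, turning it until its teeth mesh with the dial and pushing it fully home, and set the dial beside each fitted wheel with its pointer on the zero mark. Push the lock knob fully home on its flat-sided shaft and, only once all wheels are set, turn it clockwise to the stop and leave it on. Also press the scoring pencil past the sprung jaw, fully home in the forks of its holder, and leave the tea glass, ashtray, sugar bowl and dice where they are.

Things in the scene. Friction and masses are not known exactly. Their poses are not given: they have to be found in the camera images.
- counter: score counter: wooden block fixed to the table, 140 (x) x 415 (y) x 30 mm high; origin: centre of its underside, z up. Four alike stations 1 to 4 at y = 157.5, 52.5, -52.5, -157.5 mm: a steel spindle at x = -30 and, at x = 20.5, a steel toothed dial with a black pointer; its black zero mark is on the top face on the dial's +x side. Lock shaft at x = 25, y = 0. Place and yaw vary.
- lock_foot (a point): foot of the lock shaft, on its axis at the counter's top face; axes as the counter's. The steel shaft is 14 mm tall, about 11 mm across with one flat, 2 mm off the axis. The knob fully home has its origin here.
- lock (a joint): angle of the lock shaft, clockwise from above, 0 (open) to 1.2 rad (locked, stop); 0.03 N m, stays where left. At 0 the flat faces the counter's +x. The knob on the shaft turns it, with up to about 0.5 rad of play.
- lock_knob: lock knob standing on the table: round brass foot 32 mm wide, 18 mm high, wooden bar grip on it, 32 mm long (x), 14 mm thick (y), from 18 to 46 mm above the underside; 80 g. Origin: centre of the underside, z up. The D-shaped socket in the foot (18 mm deep, 1.5 mm clearance) has its flat on the +x side, under the white dot on the bar's top. Goes down only with flat on flat, within about 0.3 rad.
- spindle_1 (a point): foot of spindle 1, on its axis at the counter's top face (30 mm above the table), axes as the counter's. Round steel post, 10 mm diameter, 22 mm tall, its top 7 mm tapering to 4 mm. A score wheel fully home has its origin at this point.
- dial_1 (a joint): angle of dial 1, counter-clockwise from above; 0 = pointer at the zero mark (counter's +x), stops at -1.6 and 1.6. An 8-tooth gear, 48 mm over its teeth, 9 mm thick (pointer up to 12 mm above the counter); stiff (0.02 N m), stays where left. A fitted wheel drives it: dial turns 1.5 times as far, the opposite way, after up to 9 degrees of play at the wheel.
- spindle_2 (a point): foot of spindle 2, on its axis at the counter's top face (30 mm above the table), axes as the counter's. Round steel post, 10 mm diameter, 22 mm tall, its top 7 mm tapering to 4 mm. A score wheel fully home has its origin at this point.
- dial_2 (a joint): angle of dial 2, counter-clockwise from above; 0 = pointer at the zero mark (counter's +x), stops at -1.6 and 1.6. An 8-tooth gear, 48 mm over its teeth, 9 mm thick (pointer up to 12 mm above the counter); stiff (0.02 N m), stays where left. A fitted wheel drives it: dial turns 1.5 times as far, the opposite way, after up to 9 degrees of play at the wheel.
- spindle_3 (a point): foot of spindle 3, on its axis at the counter's top face (30 mm above the table), axes as the counter's. Round steel post, 10 mm diameter, 22 mm tall, its top 7 mm tapering to 4 mm. A score wheel fully home has its origin at this point.
- dial_3 (a joint): angle of dial 3, counter-clockwise from above; 0 = pointer at the zero mark (counter's +x), stops at -1.6 and 1.6. An 8-tooth gear, 48 mm over its teeth, 9 mm thick (pointer up to 12 mm above the counter); stiff (0.02 N m), stays where left. A fitted wheel drives it: dial turns 1.5 times as far, the opposite way, after up to 9 degrees of play at the wheel.
- spindle_4 (a point): foot of spindle 4, on its axis at the counter's top face (30 mm above the table), axes as the counter's. Round steel post, 10 mm diameter, 22 mm tall, its top 7 mm tapering to 4 mm. A score wheel fully home has its origin at this point.
- dial_4 (a joint): angle of dial 4, counter-clockwise from above; 0 = pointer at the zero mark (counter's +x), stops at -1.6 and 1.6. An 8-tooth gear, 48 mm over its teeth, 9 mm thick (pointer up to 12 mm above the counter); stiff (0.02 N m), stays where left. A fitted wheel drives it: dial turns 1.5 times as far, the opposite way, after up to 9 degrees of play at the wheel.
- wheel_a: score wheel (three or four, alike, fit any spindle): brass 12-tooth gear, 68 mm over its teeth, 9 mm thick, blind bore 12.4 mm wide, 24 mm deep from below; wooden grip on top, 36 mm long (wheel's x), 24 mm thick (y), 9 to 50 mm above the underside; 120 g. Origin: centre of the underside, z up; a tooth points along +x and every 30 degrees. May be absent.
- wheel_b: score wheel like wheel_a; may be absent. A wheel goes home only with its teeth in the dial's gaps: wheel yaw relative to the counter = -(2/3) x dial angle plus any multiple of 30 degrees, free by about 4 degrees either way; else it stops on the dial's teeth, 9 mm too high.
- wheel_d: score wheel like wheel_a; may be absent. 
- wheel_c: score wheel like wheel_a; may be absent. All teeth of wheels and dials are 5.5 mm wide and about 9 mm deep.
- pencil: scoring pencil: a straight eight-sided steel rod with one brass end, 150 mm long, 12 mm across flats, 30 g; origin at its centre, x along its length. It lies on the table.
- holder_seat (a point): where the pencil's centre lies when home, 40 mm above the table at the middle of the fixed holder: foot 120 (x) x 56 (y) x 12 mm, two forks 14 mm wide at x = -42 and 42, 62 mm high, a wall on the +y and a jaw on the -y side; between the forks nothing is above 22 mm. Pencil along x, either way round, pushed straight down: noses of the jaw resist 10 to 20 N up to 20 mm above home.
- jaw (a joint): angle of the sprung jaw that serves both forks, hinged along the holder's x; 0 = closed, grows to 0.5 rad as it is pushed outward (to the holder's -y); it springs back to 0 over a seated pencil.
- teaglass: tea glass on the saucer, 56 mm wide, 85 mm high, stays where it is
- ashtray: turquoise ceramic ashtray, 100 mm wide, 30 mm high, stays where it is
- die_a: brass die, 16 mm, stays where it is
- die_b: brass die, 16 mm, stays where it is
- sugar: white sugar bowl, 80 mm wide, 60 mm high, stays where it is
Mind the look-alikes: they are no part of the job. What is shaped like the wheel_b but red is not meant. What is shaped like the lock_knob but pink is not meant.

How it is judged:
On the way, in this order (a step that is already met when the one before it is completed fails the run):
1. every wheel present is home on a spindle with its dial at zero (((distance between wheel_a and spindle_1 below 0.0045 m and angle between wheel_a's own z axis and vertical below 0.09 rad and value of joint dial_1 between -0.2 and 0.2 rad) or (distance between wheel_a and spindle_2 below 0.0045 m and angle between wheel_a's own z axis and vertical below 0.09 rad and value of joint dial_2 between -0.2 and 0.2 rad) or (distance between wheel_a and spindle_3 below 0.0045 m and angle between wheel_a's own z axis and vertical below 0.09 rad and value of joint dial_3 between -0.2 and 0.2 rad) or (distance between wheel_a and spindle_4 below 0.0045 m and angle between wheel_a's own z axis and vertical below 0.09 rad and value of joint dial_4 between -0.2 and 0.2 rad)) and ((distance between wheel_b and spindle_1 below 0.0045 m and angle between wheel_b's own z axis and vertical below 0.09 rad and value of joint dial_1 between -0.2 and 0.2 rad) or (distance between wheel_b and spindle_2 below 0.0045 m and angle between wheel_b's own z axis and vertical below 0.09 rad and value of joint dial_2 between -0.2 and 0.2 rad) or (distance between wheel_b and spindle_3 below 0.0045 m and angle between wheel_b's own z axis and vertical below 0.09 rad and value of joint dial_3 between -0.2 and 0.2 rad) or (distance between wheel_b and spindle_4 below 0.0045 m and angle between wheel_b's own z axis and vertical below 0.09 rad and value of joint dial_4 between -0.2 and 0.2 rad)) and ((distance between wheel_c and spindle_1 below 0.0045 m and angle between wheel_c's own z axis and vertical below 0.09 rad and value of joint dial_1 between -0.2 and 0.2 rad) or (distance between wheel_c and spindle_2 below 0.0045 m and angle between wheel_c's own z axis and vertical below 0.09 rad and value of joint dial_2 between -0.2 and 0.2 rad) or (distance between wheel_c and spindle_3 below 0.0045 m and angle between wheel_c's own z axis and vertical below 0.09 rad and value of joint dial_3 between -0.2 and 0.2 rad) or (distance between wheel_c and spindle_4 below 0.0045 m and angle between wheel_c's own z axis and vertical below 0.09 rad and value of joint dial_4 between -0.2 and 0.2 rad)) and ((distance between wheel_d and spindle_1 below 0.0045 m and angle between wheel_d's own z axis and vertical below 0.09 rad and value of joint dial_1 between -0.2 and 0.2 rad) or (distance between wheel_d and spindle_2 below 0.0045 m and angle between wheel_d's own z axis and vertical below 0.09 rad and value of joint dial_2 between -0.2 and 0.2 rad) or (distance between wheel_d and spindle_3 below 0.0045 m and angle between wheel_d's own z axis and vertical below 0.09 rad and value of joint dial_3 between -0.2 and 0.2 rad) or (distance between wheel_d and spindle_4 below 0.0045 m and angle between wheel_d's own z axis and vertical below 0.09 rad and value of joint dial_4 between -0.2 and 0.2 rad))), for 0.2 s.
2. the lock knob is home on its shaft and turned to locked (distance between lock_knob and lock_foot below 0.005 m and angle between lock_knob's own z axis and vertical below 0.12 rad and value of joint lock above 1 rad), for 0.2 s.
At the end, for the whole second after the job is handed in: Each wheel present within 4.5 mm of a spindle foot, level, its dial within 0.2 rad of 0. Lock knob within 5 mm of the lock foot, lock over 1.0 rad. Pencil centre within 12 mm of the seat, at most 4 mm high, within 0.1 rad along it, jaw below 0.08 rad. All at rest (all of step 1 and all of step 2 and linear speed of each of lock_knob, wheel_a, wheel_b, wheel_c, wheel_d, pencil below 0.02 m/s and distance between pencil and holder_seat below 0.012 m and z of pencil in the frame of holder_seat below 0.004 m and angle between the x axis of pencil and the x axis of holder_seat, either way round below 0.1 rad and value of joint jaw below 0.08 rad); the robot touches nothing.
It fails at once if the tea glass, ashtray, sugar bowl or a die is moved more than 40 mm (distance of any of teaglass, ashtray, die_a, die_b, sugar from where it was at the start of the episode above 0.04 m).
It fails at once if the tea glass is tipped (angle between teaglass's own z axis and vertical above 0.5 rad).
Of wheel_a, wheel_b, wheel_c, wheel_d only 3 to 4 are there at a start; the rules pass over those that are not, and their reading is None.
At some moment in a run one of wheel_a, wheel_b, wheel_c, wheel_d, pencil may be knocked a few centimetres aside while the robot is not near it.
It also fails if it takes over 210 s, if anything falls off the work surface, if the arm or the gripper's body presses on something with over 40 N, if the wrist force passes 120 N, or if a joint passes its speed limit or range.

## Working session

There is one attempt and no reset: what is moved stays moved. The work goes in short steps, Python scripts to look and compute and a tool call to move; the robot and the scene stay as the last step left them, time stands still between calls to the robot, and variables do not carry over. Pictures are saved under pics/ and viewed, at most 14 in all, crops included, and the job is handed in when it is done.

Besides the shell and the picture viewer there is one more tool, called after "Call:" in YAML: its name, and indented under it one key for each argument. servo_tool: Moves the arm, as the interface text tells. Its arguments: {"type":"object","properties":{"motion":{"type":"array"}},"required":["motion"]}

```bash
ls; mkdir -p pics; python3 - <<'E'
from station import robot
import cv2,numpy as np
print(robot.get_state())
for n in("top","scene"):
    p,d=robot.read_camera(n); cv2.imwrite(f"pics/{n}0.png",p); np.save(f"pics/{n}0.npy",d)
    c=robot.calibration(n); print(n,c)
    for q in ("counter","wheel_a","lock_knob","pencil","holder_seat","jaw","teaglass","ashtray","die_a","sugar","dial_1","lock"):
        try: print(q,[(round(r["score"],2),np.round(r["location"],3).tolist()) for r in robot.find_in(q,n)])
        except Exception as e: print(q,e)
E
```

```text
pics
{'t': 0.0, 'joint_pos': array([ 1.23798792e+00,  2.60708160e-01, -1.39385558e-01,  1.17272165e+00,
       -2.36094028e-05,  1.57080562e+00]), 'dq': array([ 0.00054901,  0.0004408 ,  0.0002949 , -0.00086396,  0.00136089,
       -0.00039903]), 'joint_torque': array([-1.58791030e-03, -4.05680001e+01,  2.53920525e+01,  1.86664774e-02,
       -9.23836683e-05, -1.08216855e-05]), 'tcp_pos': array([0.17129576, 0.49552995, 0.23044603]), 'eef_rot': array([-1.55567848e-04,  1.65641791e-01,  9.86185468e-01, -9.97530951e-04]), 'wrist_force': array([ 0.11790311, -0.10357744,  0.31048689]), 'torque': array([ 0.0424455 , -0.05312956, -0.02757591]), 'grip_force': 0.0, 'width': 0.08524847651700489}
top {'vfov': 42.70568806436771, 'cx': 283.9017057026506, 'cy': 206.264375879687, 'world_to_cam': array([[ 0.02386201, -0.99966138,  0.01037947, -0.06811481],
       [-0.98881738, -0.02512945, -0.14699899,  0.47833284],
       [ 0.14721004, -0.00675571, -0.98908218,  1.65963762],
       [ 0.        ,  0.        ,  0.        ,  1.        ]])}
counter [(0.82, [0.617, 0.04, 0.029])]
wheel_a [(0.79, [0.264,
[... 1058 characters left out ...]
 [0.478, 0.375, 0.012]), (0.6, [0.391, 0.251, 0.016]), (0.53, [0.449, -0.003, 0.017])]
lock_knob [(0.8, [0.36, -0.406, 0.026]), (0.79, [0.456, -0.4, 0.03])]
pencil [(0.63, [0.412, -0.225, 0.008])]
holder_seat [(0.8, [0.584, -0.32, 0.014]), (0.27, [0.646, -0.456, 0.043])]
jaw [(0.61, [0.588, -0.328, 0.027])]
teaglass [(0.68, [0.676, 0.406, 0.067])]
ashtray [(0.44, [0.642, -0.006, 0.035]), (0.28, [0.45, -0.003, 0.016])]
die_a [(0.63, [0.646, -0.455, 0.045])]
sugar [(0.97, [0.648, -0.455, 0.044])]
dial_1 [(0.7, [0.657, 0.084, 0.039]), (0.66, [0.584, -0.317, 0.01]), (0.6, [0.642, -0.019, 0.041]), (0.57, [0.643, -0.125, 0.036]), (0.46, [0.649, -0.002, 0.026])]
lock [(0.53, [0.417, -0.224, 0.01])]
```

View pics/top0.png

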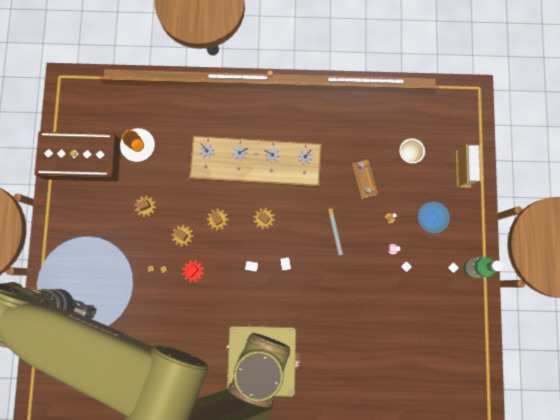

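View pics/scene0.png

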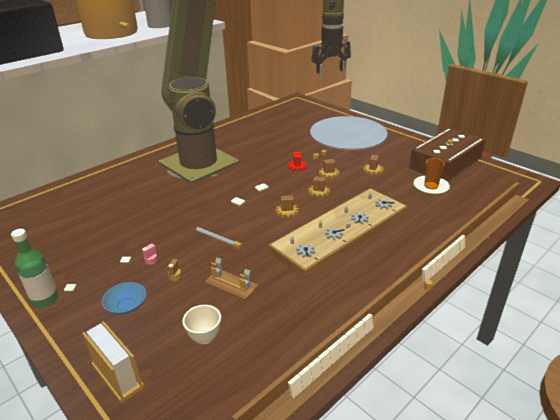

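Top view: the brass wheels are at (145,205), (182,236), (217,219) and (264,218). The red look-alike is at (193,271). The brass knob is at (390,218) and the pink look-alike at (393,249). The pencil is at (336,232), the holder at (365,180) and the counter spans (190,137) to (321,185). Next I'll move to a viewpoint over the counter for the wrist camera.

```bash
cat > h.py <<'E'
from station import robot
import cv2, numpy as np
from scipy.spatial.transform import Rotation as R
def pose():
    s=robot.get_state(); q=s["eef_rot"]; return s,np.array(s["tcp_pos"]),R.from_quat([q[1],q[2],q[3],q[0]]).as_matrix()
def yaw(M): return np.degrees(np.arctan2(M[1,0],M[0,0]))   # world yaw of tool x
def go(p,yx=None,sym=180):
    "delta (mm, tool axes) and roll (deg) to TCP p with tool x along world yaw yx (mod sym)"
    s,t,M=pose(); d=M.T@(np.array(p)-t)*1000
    r=0 if yx is None else (-(yx-yaw(M))+sym/2)%sym-sym/2
    print("go",np.round(p,4),"delta",np.round(d,1),"roll",round(r,1),"yaw",round(yaw(M),1),"j6",round(s["joint_pos"][5],2),"t",round(s["t"],2))
def f_of(c,n=420): return n/2/np.tan(np.radians(c["vfov"]/2))
def pix2ray(c,u,v,fish):
    f=f_of(c); a,b=(u-c["cx"])/f,(v-c["cy"])/f
    if fish:
        r=np.hypot(a,b); k=np.sin(r)/r if r>1e-9 else 1; d=np.array([a*k,b*k,np.cos(r)])
    else: d=np.array([a,b,1.])
    W=np.linalg.inv(c["world_to_cam"]); d=W[:3,:3]@d; return W[:3,3],d
def at_z(c,u,v,z,fish):
    o,d=pix2ray(c,u,v,fish); return o+d*(z-o[2])/d[2]
def proj(c,P,fish):
    f=f_of(c); p=c["world_to_cam"]@np.append(P,1); 
    if fish:
        r=np.hypot(p[0],p[1]); t=np.arctan2(r,p[2]); k=f*t/max(r,1e-9); return c["cx"]+k*p[0],c["cy"]+k*p[1]
    return c["cx"]+f*p[0]/p[2],c["cy"]+f*p[1]/p[2]
def ortho(c,img,x0,x1,y0,y1,z,mm=1.0,fish=True):
    "top-down rectified view at height z: rows = x decreasing, cols = y decreasing"
    xs=np.arange(x1,x0,-mm/1000); ys=np.arange(y1,y0,-mm/1000); X,Y=np.meshgrid(xs,ys,indexing="ij")
    P=np.stack([X,Y,np.full_like(X,z),np.ones_like(X)],-1)@c["world_to_cam"].T; f=f_of(c)
    r=np.hypot(P[...,0],P[...,1])+1e-9; k=f*np.arctan2(r,P[...,2])/r if fish else f/P[...,2]
    return cv2.remap(img,(c["cx"]+k*P[...,0]).astype(np.float32),(c["cy"]+k*P[...,1]).astype(np.float32),cv2.INTER_CUBIC)
E
python3 - <<'E'
from h import *
go([0.47,0.12,0.36],90); print(robot.calibration("wrist"))
s,t,M=pose();print(M)
E
```

```text
go [0.47 0.12 0.36] delta [-405.  -258.  -128.7] roll 70.9 yaw 160.9 j6 1.57 t 1.3
{'vfov': 65.70646984690485, 'cx': 282.67500304393207, 'cy': 214.25405491575336, 'world_to_cam': array([[ 0.32602609,  0.9453599 , -0.00128454, -0.52436889],
       [ 0.89907138, -0.30964203,  0.30950358, -0.0400178 ],
       [ 0.29219452, -0.10206113, -0.95089741,  0.38132551],
       [ 0.        ,  0.        ,  0.        ,  1.        ]])}
[[-9.45121605e-01  3.26718766e-01 -2.01392563e-05]
 [ 3.26718765e-01  9.45121604e-01  3.71425153e-05]
 [ 3.11692030e-05  2.85243208e-05 -9.99999999e-01]]
```

```bash
python3 - <<'E'
from h import *
go([0.47,0.12,0.36],180)
E
```

```text
go [0.47 0.12 0.36] delta [-405.  -258.  -128.7] roll -19.1 yaw 160.9 j6 1.57 t 1.3
```

Call:
servo_tool:
  motion:
    - {"delta_pos":[-60,-30,-50],"roll":-5,"jaw":0}
    - {"delta_pos":[-405,-258,-129],"roll":-19,"jaw":0}
    - {"delta_pos":[-405,-258,-129],"roll":-19,"jaw":0}
    - {"delta_pos":[-405,-258,-129],"roll":-19,"jaw":0}
    - {"delta_pos":[-405,-258,-129],"roll":-19,"jaw":0}
    - {"delta_pos":[-405,-258,-129],"roll":-19,"jaw":0}
    - {"delta_pos":[-405,-258,-129],"roll":-19,"jaw":0}
    - {"delta_pos":[-405,-258,-129],"roll":-19,"jaw":0}
    - {"delta_pos":[-405,-258,-129],"roll":-19,"jaw":0}
    - {"delta_pos":[-405,-258,-129],"roll":-19,"jaw":0}
    - {"delta_pos":[-405,-258,-129],"roll":-19,"jaw":0}
    - {"delta_pos":[-405,-258,-129],"roll":-19,"jaw":0}

```text
t: 2.8
tcp_pos: [0.4691, 0.1212, 0.3602]
eef_rot: [-0.0, -0.001, 1.0, 0.0]
wrist_force: [-0.2, 0.6, -1.5]
width: 0.0854
grip_force: 0.0
```

```bash
python3 - <<'E'
from h import *
s,t,M=pose(); c=robot.calibration("wrist"); p,d=robot.read_camera("wrist")
print(s["t"],t,yaw(M),s["joint_pos"]); cv2.imwrite("pics/w1.png",p); np.savez("pics/w1.npz",p=p,d=d,**c)
for q in ("counter","wheel_a","spindle_1","dial_1","lock"):
    print(q,[(round(r["score"],2),np.round(r["location"],3).tolist()) for r in robot.find_in(q,"wrist")])
E
```

```text
2.8 [0.46909117 0.12117409 0.36016459] -179.93062360503 [2.52666450e-01 1.68001302e-01 7.38434542e-02 1.47716509e+00
 1.87890988e-04 2.51455568e-01]
counter [(0.64, [0.612, 0.054, 0.032])]
wheel_a [(0.83, [0.382, 0.26, 0.009]), (0.77, [0.436, 0.01, 0.01]), (0.65, [0.466, 0.381, 0.014]), (0.61, [0.277, 0.217, 0.01]), (0.55, [0.433, 0.152, 0.012])]
spindle_1 [(0.82, [0.609, 0.054, 0.029]), (0.42, [0.644, -0.117, 0.038]), (0.37, [0.468, 0.379, 0.011])]
dial_1 [(0.76, [0.648, 0.194, 0.037]), (0.74, [0.642, -0.012, 0.037]), (0.65, [0.638, -0.116, 0.04])]
lock [(0.52, [0.648, 0.039, 0.044])]
```

View pics/w1.png

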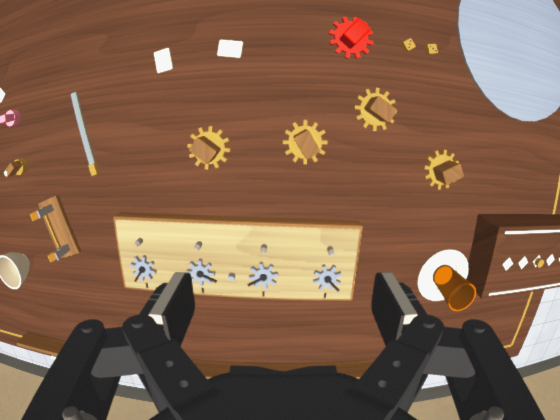

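Wrist view 1: the counter spans (115,217) to (360,300). The spindles are at about (138,242), (198,245), (264,248) and (330,250), with the dials below them. The four brass wheels are at (209,148), (305,142), (376,109) and (444,170). The red one at (352,37) is not wanted. I'll rectify this view and fit the poses.

```bash
python3 - <<'E'
from h import *
z=np.load("pics/w1.npz"); c={k:z[k] for k in("vfov","cx","cy","world_to_cam")}; p=z["p"]
o=ortho(c,p,0.53,0.71,-0.2,0.29,0.03,0.5); hsv=cv2.cvtColor(o,cv2.COLOR_BGR2HSV)
m=cv2.inRange(hsv,(12,40,140),(32,200,255)); m=cv2.morphologyEx(m,cv2.MORPH_CLOSE,np.ones((25,25)))
cn=max(cv2.findContours(m,0,1)[0],key=cv2.contourArea); r=cv2.minAreaRect(cn); print(r)
b=cv2.boxPoints(r); print(b, [ (0.71-v*0.0005,0.29-u*0.0005) for u,v in b])
u,v=r[0]; print("ctr",0.71-v*.0005,0.29-u*.0005)
o2=ortho(c,p,0.53,0.71,-0.2,0.29,0.039,0.6); cv2.imwrite("pics/cnt.png",o2)
o3=ortho(c,p,0.34,0.53,-0.05,0.43,0.05,0.6); cv2.imwrite("pics/wh.png",o3)
cv2.imwrite("pics/both.png",np.vstack([o2[:300,:800],o3[:,:800] if o3.shape[1]>=800 else np.pad(o3,((0,0),(0,max(0,min(800,o2.shape[1])-o3.shape[1])),(0,0)))[:, :min(800,o2.shape[1])]]))
E
```

```text
((505.53619384765625, 162.9495391845703), (833.814697265625, 305.9560852050781), 1.9749339818954468)
[[ 83.60452  301.46915 ]
 [ 94.14847   -4.305214]
 [927.4679    24.429932]
 [916.92395  330.20428 ]] [(np.float32(0.5592654), np.float32(0.24819773)), (np.float32(0.7121526), np.float32(0.24292576)), (np.float32(0.697785), np.float32(-0.17373398)), (np.float32(0.5448978), np.float32(-0.16846201))]
ctr 0.6285252304077148 0.03723190307617186
```

View pics/both.png

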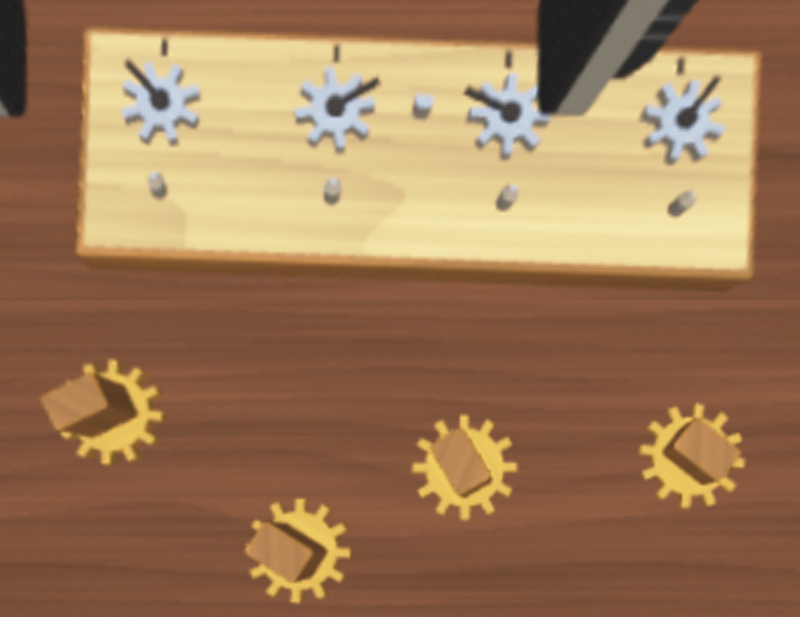

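```bash
cat >> h.py <<'E'
from scipy.optimize import minimize
def gear(c,p,x,y,z,n,r0,r1,kind,fish=True):
    "fit centre and tooth phase (deg, world yaw mod 360/n) of an n-tooth gear top at height z"
    hsv=cv2.cvtColor(p,cv2.COLOR_BGR2HSV).astype(np.float32)
    m=((hsv[...,0]>19)&(hsv[...,0]<32)&(hsv[...,1]>110)&(hsv[...,2]>120)) if kind=="brass" else ((hsv[...,1]<75)&(hsv[...,2]>120))
    m=cv2.GaussianBlur(m.astype(np.float32),(0,0),0.7); f=f_of(c)
    rr,aa=np.meshgrid(np.linspace(r0,r1,8),np.radians(np.arange(0,360,2)),indexing="ij")
    def val(q):
        P=np.stack([q[0]+rr*np.cos(aa),q[1]+rr*np.sin(aa),np.full_like(rr,z),np.ones_like(rr)],-1)@c["world_to_cam"].T
        r=np.hypot(P[...,0],P[...,1])+1e-9; k=f*np.arctan2(r,P[...,2])/r if fish else f/P[...,2]
        I=cv2.remap(m,(c["cx"]+k*P[...,0]).astype(np.float32),(c["cy"]+k*P[...,1]).astype(np.float32),cv2.INTER_LINEAR)
        return (I*np.exp(1j*n*aa)).mean()
    best=max(((abs(val((x+i*.001,y+j*.001))),x+i*.001,y+j*.001) for i in range(-8,9) for j in range(-8,9)))
    q=minimize(lambda q:-abs(val(q/1000)),np.array(best[1:])*1000,method="Nelder-Mead",options=dict(initial_simplex=np.array(best[1:])*1000+np.array([[0,0],[1,0],[0,1]]))).x/1000
    return q,np.degrees(np.angle(val(q)))/n,abs(val(q))
def look(name,cam="wrist"):
    s,t,M=pose(); c=robot.calibration(cam); p,d=robot.read_camera(cam); cv2.imwrite(f"pics/{name}.png",p); np.savez(f"pics/{name}.npz",p=p,d=d,**c); return c,p,d
def load(name):
    z=np.load(f"pics/{name}.npz"); return {k:z[k] for k in("vfov","cx","cy","world_to_cam")},z["p"],z["d"]
E
python3 - <<'E'
from h import *
c,p,d=load("w1")
for x,y in((.478,.375),(.378,.261),(.432,.152),(.434,.010)): print("W",[np.round(v,4) for v in gear(c,p,x,y,.009,12,.026,.033,"brass")])
for x,y in((.650,.194),(.6464,.0884),(.6428,-.0172),(.6392,-.1222)): print("D",[np.round(v,4) for v in gear(c,p,x,y,.039,8,.017,.0235,"steel")])
E
```

```text
W [array([0.4668, 0.3788]), np.float64(10.7483), np.float64(0.0658)]
W [array([0.379 , 0.2632]), np.float64(-2.4848), np.float64(0.1726)]
W [array([0.4337, 0.1542]), np.float64(0.6793), np.float64(0.1986)]
W [array([0.4408, 0.0054]), np.float64(-8.0823), np.float64(0.1832)]
D [array([0.6486, 0.1938]), np.float64(18.5133), np.float64(0.2186)]
D [array([0.6449, 0.0894]), np.float64(8.4991), np.float64(0.2168)]
D [array([ 0.6412, -0.0158]), np.float64(-4.1107), np.float64(0.1907)]
D [array([ 0.6378, -0.1206]), np.float64(-15.3946), np.float64(0.1933)]
```

```bash
python3 - <<'E'
from h import *
s,t,M=pose(); c=robot.calibration("wrist"); W=np.linalg.inv(c["world_to_cam"]); print("cam in tool",M.T@(W[:3,3]-t), "tcp pix",proj(c,t,True))
c1,p,d=load("w1")
for n,(x,y) in zip("1234",((.467,.379),(.379,.263),(.434,.154),(.441,.005))):
    u,v=proj(c1,[x,y,.05],True); dd=d[int(v)-6:int(v)+7,int(u)-6:int(u)+7]; W1=np.linalg.inv(c1["world_to_cam"])
    o,r=pix2ray(c1,u,v,True); a=c1["world_to_cam"][:3,:3]@r; k=np.median(dd)/a[2]; print(n,"height of grip top",(o+r*k).round(4))
go([.441,.005,.14],232,360)
E
```

```text
cam in tool [ 8.03383998e-02  1.39502186e-04 -1.43023730e-01] tcp pix (np.float64(282.6296477286577), np.float64(278.46423755804653))
1 height of grip top [0.4672 0.3796 0.0489]
2 height of grip top [0.379  0.2629 0.0503]
3 height of grip top [0.4339 0.1539 0.0507]
4 height of grip top [0.4409 0.0052 0.0508]
go [0.441 0.005 0.14 ] delta [  28.7 -115.4  220.3] roll -52.0 yaw 180.0 j6 0.25 t 3.1
```

Call:
servo_tool:
  motion:
    - {"delta_pos":[28,-115,100],"roll":-52,"jaw":0}
    - {"delta_pos":[28,-115,220],"roll":-52,"jaw":0}
    - {"delta_pos":[28,-115,220],"roll":-52,"jaw":0}
    - {"delta_pos":[28,-115,220],"roll":-52,"jaw":0}
    - {"delta_pos":[28,-115,220],"roll":-52,"jaw":0}
    - {"delta_pos":[28,-115,220],"roll":-52,"jaw":0}
    - {"delta_pos":[28,-115,220],"roll":-52,"jaw":0}
    - {"delta_pos":[28,-115,220],"roll":-52,"jaw":0}

```text
t: 4.1
tcp_pos: [0.4432, 0.0054, 0.1414]
eef_rot: [0.001, -0.438, 0.899, -0.001]
wrist_force: [0.8, 0.1, 0.1]
width: 0.0854
grip_force: 0.0
```

```bash
cat >> h.py <<'E'
def grip(c,p,x,y,z=.05):
    "centre and long-axis yaw of a brown 36x24 grip top near (x,y)"
    o=ortho(c,p,x-.05,x+.05,y-.05,y+.05,z,0.5); hsv=cv2.cvtColor(o,cv2.COLOR_BGR2HSV)
    return o
E
python3 - <<'E'
from h import *
c,p,d=look("a1")
q,ph,a=gear(c,p,.441,.005,.009,12,.026,.033,"brass"); print(q,ph,a)
print([(round(r["score"],2),np.round(r["location"],3).tolist()) for r in robot.find_in("wheel_a","wrist")])
go([q[0],q[1],.014],ph+240,360)
cv2.imwrite("pics/a1o.png",np.hstack([cv2.resize(ortho(c,p,.391,.491,-.045,.055,.05,0.5),None,fx=1.5,fy=1.5),p[60:360,100:460]]))
E
```

```text
[0.44085942 0.00565832] -8.06752568783343 0.21678424032901614
[(0.77, [0.448, 0.145, 0.014]), (0.76, [0.437, 0.0, 0.01]), (0.59, [0.463, 0.372, 0.01]), (0.58, [0.278, 0.212, 0.015]), (0.54, [0.364, 0.246, 0.008])]
go [0.4409 0.0057 0.014 ] delta [  1.    1.8 127.1] roll -0.0 yaw -128.1 j6 -0.89 t 4.2
```

View pics/a1o.png

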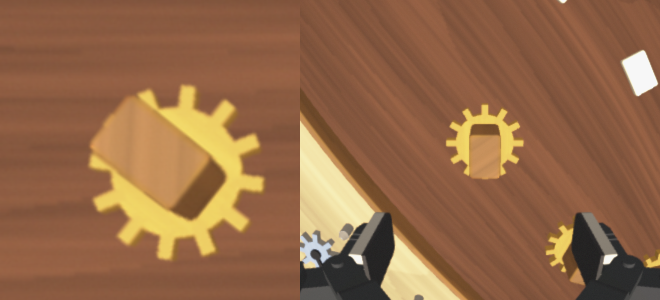

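Call:
servo_tool:
  motion:
    - {"delta_pos":[1,2,60],"roll":0,"jaw":0}
    - {"delta_pos":[1,2,110],"roll":0,"jaw":0}
    - {"delta_pos":[1,2,127],"roll":0,"jaw":0}
    - {"delta_pos":[1,2,127],"roll":0,"jaw":255}
    - {"delta_pos":[1,2,127],"roll":0,"jaw":255}
    - {"delta_pos":[1,2,127],"roll":0,"jaw":255}
    - {"delta_pos":[1,2,127],"roll":0,"jaw":255}
    - {"delta_pos":[1,2,127],"roll":0,"jaw":255}
    - {"delta_pos":[1,2,127],"roll":0,"jaw":255}
    - {"delta_pos":[1,2,100],"roll":0,"jaw":255}
    - {"delta_pos":[1,2,50],"roll":0,"jaw":255}
    - {"delta_pos":[1,2,17],"roll":0,"jaw":255}

```text
t: 5.7
tcp_pos: [0.4403, 0.0055, 0.1255]
eef_rot: [0.001, -0.438, 0.899, -0.0]
wrist_force: [0.1, 0.1, -1.6]
width: 0.0232
grip_force: 59.2
```

```bash
python3 - <<'E'
from h import *
c,p,d=look("a2"); s,t,M=pose(); print(s["width"],t)
q,ph,a=gear(c,p,t[0],t[1],t[2]-.005,12,.026,.033,"brass"); print(q,ph,a, "off tool",(M.T@np.append(q-t[:2],0))*1000)
go([.5872,-.1190,.12],ph+240,360); 
E
```

```text
0.023492373032760697 [0.44270076 0.00552656 0.12899117]
[0.43863551 0.00478238] -8.025288259619684 0.14650468348728313 off tool [ 3.09261519  2.74129381 -0.03312631]
go [ 0.5872 -0.119   0.12  ] delta [   9.  -190.5   10.2] roll -0.0 yaw -128.1 j6 -0.89 t 5.75
```

View pics/a2.png

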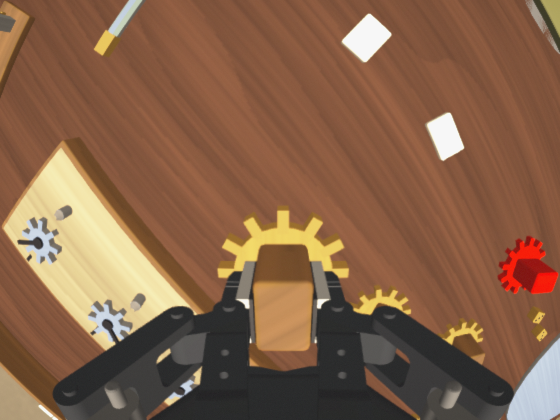

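Call:
servo_tool:
  motion:
    - {"delta_pos":[9,-60,5],"roll":0,"jaw":255}
    - {"delta_pos":[9,-120,5],"roll":0,"jaw":255}
    - {"delta_pos":[9,-170,5],"roll":0,"jaw":255}
    - {"delta_pos":[9,-190,5],"roll":0,"jaw":255}
    - {"delta_pos":[9,-190,5],"roll":0,"jaw":255}
    - {"delta_pos":[9,-190,5],"roll":0,"jaw":255}
    - {"delta_pos":[9,-190,5],"roll":0,"jaw":255}
    - {"delta_pos":[9,-190,5],"roll":0,"jaw":255}

```text
t: 6.75
tcp_pos: [0.5831, -0.1181, 0.1185]
eef_rot: [-0.0, -0.438, 0.899, 0.0]
wrist_force: [-0.8, -0.1, -0.3]
width: 0.0234
grip_force: 59.4
```

```bash
python3 - <<'E'
from h import *
c,p,d=look("a3"); s,t,M=pose(); print(s["width"],t)
q,ph,a=gear(c,p,t[0],t[1],t[2]-.005,12,.026,.033,"brass"); print(q,ph,a, "off tool",(M.T@np.append(q-t[:2],0))*1000)
for x,y in((.6449,.0894),(.6412,-.0158),(.6378,-.1206)): print("D",[np.round(v,4) for v in gear(c,p,x,y,.039,8,.017,.0235,"steel")])
go([.5872,-.1190,.044],ph+240,360); 
E
```

```text
0.02314493949344197 [ 0.58327785 -0.11818897  0.11857683]
[ 0.58224856 -0.1176407 ] -7.956588083014547 0.1538629733896548 off tool [ 2.02223277e-01  1.14854322e+00 -3.36127206e-05]
D [array([0.6295, 0.0948]), np.float64(13.1839), np.float64(0.0034)]
D [array([ 0.6428, -0.0162]), np.float64(-0.9611), np.float64(0.1043)]
D [array([ 0.6367, -0.122 ]), np.float64(-11.65), np.float64(0.1292)]
go [ 0.5872 -0.119   0.044 ] delta [-1.8 -3.6 74.6] roll -0.1 yaw -128.0 j6 -1.11 t 6.8
```

View pics/a3.png

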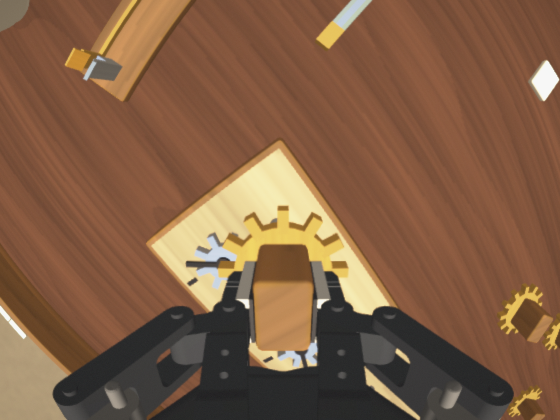

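Call:
servo_tool:
  motion:
    - {"delta_pos":[-2,-4,0],"roll":0,"jaw":255}
    - {"delta_pos":[-2,-4,20],"roll":0,"jaw":255}
    - {"delta_pos":[-2,-4,40],"roll":0,"jaw":255}
    - {"delta_pos":[-2,-4,48],"roll":0,"jaw":255}
    - {"delta_pos":[-2,-4,56],"roll":0,"jaw":255}
    - {"delta_pos":[-2,-4,62],"roll":0,"jaw":255}
    - {"delta_pos":[-2,-4,68],"roll":0,"jaw":255}
    - {"delta_pos":[-2,-4,72],"roll":0,"jaw":255}
    - {"delta_pos":[-2,-4,75],"roll":0,"jaw":255}
    - {"delta_pos":[-2,-4,75],"roll":0,"jaw":255}

```text
t: 8.05
tcp_pos: [0.5882, -0.1197, 0.0445]
eef_rot: [0.0, -0.438, 0.899, -0.0]
wrist_force: [-2.2, 0.2, 7.3]
width: 0.0231
grip_force: 60.3
```

Call:
servo_tool:
  motion:
    - {"delta_pos":[0,0,0],"roll":9,"jaw":255}
    - {"delta_pos":[0,0,0],"roll":18,"jaw":255}
    - {"delta_pos":[0,0,0],"roll":27,"jaw":255}
    - {"delta_pos":[0,0,0],"roll":27,"jaw":255}
    - {"delta_pos":[0,0,0],"roll":27,"jaw":255}
    - {"delta_pos":[0,0,0],"roll":27,"jaw":110}
    - {"delta_pos":[0,0,0],"roll":27,"jaw":110}
    - {"delta_pos":[0,0,0],"roll":27,"jaw":110}
    - {"delta_pos":[0,0,-60],"roll":27,"jaw":110}
    - {"delta_pos":[0,0,-110],"roll":27,"jaw":0}
    - {"delta_pos":[40,0,-110],"roll":27,"jaw":0}
    - {"delta_pos":[60,0,-110],"roll":27,"jaw":0}
    - {"delta_pos":[60,0,-110],"roll":27,"jaw":0}

```text
t: 9.68
tcp_pos: [0.5495, -0.1675, 0.1524]
eef_rot: [-0.001, -0.215, 0.977, 0.001]
wrist_force: [0.2, -0.2, -0.7]
width: 0.0853
grip_force: 0.0
```

```bash
python3 - <<'E'
from h import *
c,p,d=look("a4"); s,t,M=pose(); print(s["width"],t,s["joint_pos"][5])
print("wheel",gear(c,p,.5872,-.119,.039,12,.026,.033,"brass"))
for x,y in((.6486,.1938),(.6449,.0894),(.6412,-.0158),(.6378,-.1206)): print("D",[np.round(v,4) for v in gear(c,p,x,y,.039,8,.017,.0235,"steel")])
for x,y in((.467,.379),(.379,.263),(.434,.154)): print("W",[np.round(v,4) for v in gear(c,p,x,y,.009,12,.026,.033,"brass")])
E
```

```text
0.08528008921969758 [ 0.55025203 -0.16694174  0.15236131] -0.7288595674340288
wheel (array([ 0.58890745, -0.11913563]), np.float64(-4.807994686040131), np.float64(0.21675459590848742))
D [array([0.6566, 0.2018]), np.float64(0.0), np.float64(0.0)]
D [array([0.6467, 0.0904]), np.float64(4.9845), np.float64(0.0484)]
D [array([ 0.6419, -0.0156]), np.float64(-4.0951), np.float64(0.1235)]
D [array([ 0.6382, -0.1207]), np.float64(-20.2266), np.float64(0.2045)]
W [array([0.475, 0.387]), np.float64(0.0), np.float64(0.0)]
W [array([0.387, 0.271]), np.float64(0.0), np.float64(0.0)]
W [array([0.4335, 0.1542]), np.float64(0.8792), np.float64(0.1192)]
```

View pics/a4.png

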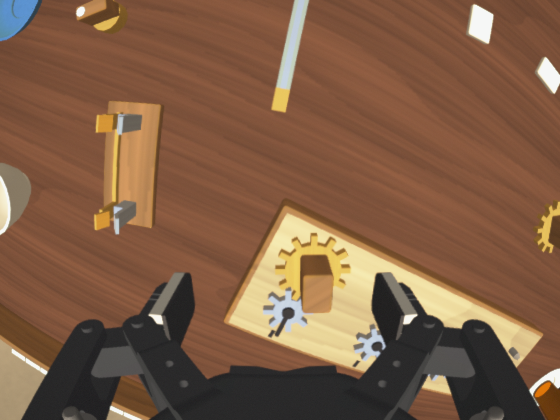

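Wheel 4 is home and its dial pointer is at the mark, (275,333), about 0.07 rad off. Next is the wheel at (0.4335, 0.154).

```bash
python3 - <<'E'
from h import *
go([.4335,.154,.14],210.8,360)
E
```

```text
go [0.4335 0.154  0.14  ] delta [-29.  340.3  12.9] roll -5.9 yaw -155.1 j6 -0.73 t 9.72
```

Call:
servo_tool:
  motion:
    - {"delta_pos":[-5,60,0],"roll":-3,"jaw":0}
    - {"delta_pos":[-10,120,0],"roll":-6,"jaw":0}
    - {"delta_pos":[-20,180,0],"roll":-6,"jaw":0}
    - {"delta_pos":[-29,240,0],"roll":-6,"jaw":0}
    - {"delta_pos":[-29,300,10],"roll":-6,"jaw":0}
    - {"delta_pos":[-29,340,13],"roll":-6,"jaw":0}
    - {"delta_pos":[-29,340,13],"roll":-6,"jaw":0}
    - {"delta_pos":[-29,340,13],"roll":-6,"jaw":0}
    - {"delta_pos":[-29,340,13],"roll":-6,"jaw":0}
    - {"delta_pos":[-29,340,13],"roll":-6,"jaw":0}

```text
t: 10.98
tcp_pos: [0.4346, 0.1529, 0.1403]
eef_rot: [0.0, -0.266, 0.964, -0.0]
wrist_force: [-0.7, -0.4, -0.4]
width: 0.0858
grip_force: 0.0
```

```bash
python3 - <<'E'
from h import *
c,p,d=look("b1"); s,t,M=pose()
q,ph,a=gear(c,p,.4335,.154,.009,12,.026,.033,"brass"); print(q,ph,a)
go([q[0],q[1],.014],ph+210,360); go([.592,-.0141,.114],194.4,360)
for x,y in((.467,.379),(.379,.263)): print("W",[np.round(v,4) for v in gear(c,p,x,y,.009,12,.026,.033,"brass")])
for x,y in((.6486,.1938),(.6449,.0894),(.6412,-.0158),(.6378,-.1206)): print("D",[np.round(v,4) for v in gear(c,p,x,y,.039,8,.017,.0235,"steel")])
E
```

```text
[0.43369057 0.15440607] 0.581100716051245 0.21710274472871002
go [0.4337 0.1544 0.014 ] delta [  0.    1.7 126.3] roll 0.3 yaw -149.2 j6 -0.2 t 11.03
go [ 0.592  -0.0141  0.114 ] delta [ -49.6 -224.1   26.3] roll 16.4 yaw -149.2 j6 -0.2 t 11.03
W [array([0.4696, 0.3875]), np.float64(-3.1479), np.float64(0.0758)]
W [array([0.379 , 0.2636]), np.float64(-2.4269), np.float64(0.1987)]
D [array([0.6368, 0.1938]), np.float64(-17.1779), np.float64(0.02)]
D [array([0.6529, 0.0974]), np.float64(0.0), np.float64(0.0)]
D [array([ 0.6426, -0.0164]), np.float64(-2.4204), np.float64(0.2062)]
D [array([ 0.6416, -0.118 ]), np.float64(-11.397), np.float64(0.0416)]
```

Call:
servo_tool:
  motion:
    - {"delta_pos":[0,2,60],"roll":0,"jaw":0}
    - {"delta_pos":[0,2,110],"roll":0,"jaw":0}
    - {"delta_pos":[0,2,126],"roll":0,"jaw":0}
    - {"delta_pos":[0,2,126],"roll":0,"jaw":255}
    - {"delta_pos":[0,2,126],"roll":0,"jaw":255}
    - {"delta_pos":[0,2,126],"roll":0,"jaw":255}
    - {"delta_pos":[0,2,126],"roll":0,"jaw":255}
    - {"delta_pos":[0,2,126],"roll":0,"jaw":255}
    - {"delta_pos":[0,2,80],"roll":0,"jaw":255}
    - {"delta_pos":[0,2,26],"roll":0,"jaw":255}
    - {"delta_pos":[0,-30,26],"roll":0,"jaw":255}
    - {"delta_pos":[-10,-80,26],"roll":8,"jaw":255}
    - {"delta_pos":[-25,-130,26],"roll":16.5,"jaw":255}
    - {"delta_pos":[-40,-180,26],"roll":16.5,"jaw":255}
    - {"delta_pos":[-50,-224,26],"roll":16.5,"jaw":255}
    - {"delta_pos":[-50,-224,26],"roll":16.5,"jaw":255}
    - {"delta_pos":[-50,-224,26],"roll":16.5,"jaw":255}
    - {"delta_pos":[-50,-224,26],"roll":16.5,"jaw":255}
    - {"delta_pos":[-50,-224,26],"roll":16.5,"jaw":255}

```text
t: 13.4
tcp_pos: [0.5913, -0.0119, 0.1144]
eef_rot: [-0.0, -0.126, 0.992, 0.0]
wrist_force: [-0.7, -0.2, -1.2]
width: 0.0231
grip_force: 59.3
```

```bash
python3 - <<'E'
from h import *
c,p,d=look("b2"); s,t,M=pose(); print(s["width"],t)
q,ph,a=gear(c,p,t[0],t[1],t[2]-.005,12,.026,.033,"brass"); print(q,ph,a, "off tool",(M.T@np.append(q-t[:2],0))*1000)
for x,y in((.6412,-.0158),): print("D",[np.round(v,4) for v in gear(c,p,x,y,.039,8,.017,.0235,"steel")])
go([.592,-.0141,.044],194.2,360)
E
```

```text
0.02326855186662689 [ 0.59152604 -0.01198562  0.11448534]
[ 0.58944889 -0.01207602] 14.60539044595157 0.15800290075469453 off tool [2.03361643e+00 4.32584424e-01 3.28992990e-04]
D [array([ 0.6429, -0.0137]), np.float64(12.3507), np.float64(0.0298)]
go [ 0.592  -0.0141  0.044 ] delta [ 0.1 -2.2 70.5] roll 0.3 yaw -165.5 j6 -0.27 t 13.45
```

Call:
servo_tool:
  motion:
    - {"delta_pos":[0,-2,10],"roll":0,"jaw":255}
    - {"delta_pos":[0,-2,35],"roll":0,"jaw":255}
    - {"delta_pos":[0,-2,45],"roll":0,"jaw":255}
    - {"delta_pos":[0,-2,52],"roll":0,"jaw":255}
    - {"delta_pos":[0,-2,58],"roll":0,"jaw":255}
    - {"delta_pos":[0,-2,64],"roll":0,"jaw":255}
    - {"delta_pos":[0,-2,68],"roll":0,"jaw":255}
    - {"delta_pos":[0,-2,71],"roll":0,"jaw":255}
    - {"delta_pos":[0,-2,71],"roll":0,"jaw":255}

```text
t: 14.58
tcp_pos: [0.5927, -0.0147, 0.0456]
eef_rot: [0.001, -0.126, 0.992, -0.0]
wrist_force: [-5.1, -0.4, 12.0]
width: 0.0231
grip_force: 61.0
```

Call:
servo_tool:
  motion:
    - {"delta_pos":[0,0,1],"roll":-9,"jaw":255}
    - {"delta_pos":[0,0,1],"roll":-18,"jaw":255}
    - {"delta_pos":[0,0,1],"roll":-27,"jaw":255}
    - {"delta_pos":[0,0,1],"roll":-37,"jaw":255}
    - {"delta_pos":[0,0,1],"roll":-47,"jaw":255}
    - {"delta_pos":[0,0,1],"roll":-47,"jaw":255}
    - {"delta_pos":[0,0,1],"roll":-47,"jaw":255}
    - {"delta_pos":[0,0,0],"roll":-47,"jaw":110}
    - {"delta_pos":[0,0,0],"roll":-47,"jaw":110}
    - {"delta_pos":[0,0,0],"roll":-47,"jaw":110}
    - {"delta_pos":[0,0,-60],"roll":-47,"jaw":110}
    - {"delta_pos":[0,0,-110],"roll":-47,"jaw":0}
    - {"delta_pos":[40,0,-110],"roll":-47,"jaw":0}
    - {"delta_pos":[60,0,-110],"roll":-47,"jaw":0}
    - {"delta_pos":[60,0,-110],"roll":-47,"jaw":0}

```text
t: 16.45
tcp_pos: [0.5329, -0.0299, 0.1532]
eef_rot: [-0.001, -0.51, 0.86, 0.0]
wrist_force: [0.9, 0.1, -0.7]
width: 0.0855
grip_force: 0.0
```

```bash
cat >> h.py <<'E'
SP={1:(.599,.1955),2:(.5955,.0907),3:(.592,-.0141),4:(.5885,-.119)}
DI={1:(.6492,.1938),2:(.6455,.0892),3:(.6418,-.0158),4:(.638,-.1206)}
def station(c,p,i):
    w=gear(c,p,*SP[i],.039,12,.026,.033,"brass"); d=gear(c,p,*DI[i],.039,8,.017,.0235,"steel")
    print(f"st{i} wheel",w[0].round(4),"rel",round((w[1]+2+15)%30-15,1),round(w[2],3)," dial",d[0].round(4),"angle mod45",round((d[1]+2-22.5+22.5)%45-22.5,1),round(d[2],3))
E
python3 - <<'E'
from h import *
c,p,d=look("b3"); s,t,M=pose(); print(t,s["joint_pos"][5])
for i in 1,2,3,4: station(c,p,i)
go([.379,.2635,.14],57.5,360); go([.379,.2635,.14],237.5,360)
E
```

```text
[ 0.53435166 -0.02976419  0.15327502] -1.127435052763738
st1 wheel [0.607  0.2035] rel 2.0 0.0  dial [0.6572 0.2018] angle mod45 -20.5 0.0
st2 wheel [0.6035 0.0987] rel 2.0 0.0  dial [0.6459 0.0893] angle mod45 -12.5 0.202
st3 wheel [ 0.593  -0.0141] rel 3.5 0.215  dial [ 0.6424 -0.0159] angle mod45 -5.2 0.189
st4 wheel [ 0.5891 -0.1193] rel -2.8 0.213  dial [ 0.6383 -0.1209] angle mod45 5.1 0.213
go [0.379  0.2635 0.14  ] delta [-183.1  276.8   13.3] roll -176.1 yaw -118.6 j6 -1.13 t 16.5
go [0.379  0.2635 0.14  ] delta [-183.1  276.8   13.3] roll 3.9 yaw -118.6 j6 -1.13 t 16.5
```

View pics/b3.png

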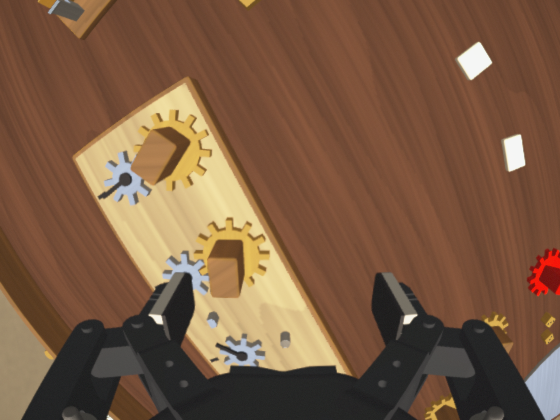

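Stations 3 and 4 are set, with both dials within 5°. Next is the wheel at (0.379, 0.2635).

Call:
servo_tool:
  motion:
    - {"delta_pos":[-30,45,0],"roll":4,"jaw":0}
    - {"delta_pos":[-60,90,0],"roll":4,"jaw":0}
    - {"delta_pos":[-100,150,0],"roll":4,"jaw":0}
    - {"delta_pos":[-130,200,10],"roll":4,"jaw":0}
    - {"delta_pos":[-160,240,13],"roll":4,"jaw":0}
    - {"delta_pos":[-183,277,13],"roll":4,"jaw":0}
    - {"delta_pos":[-183,277,13],"roll":4,"jaw":0}
    - {"delta_pos":[-183,277,13],"roll":4,"jaw":0}
    - {"delta_pos":[-183,277,13],"roll":4,"jaw":0}
    - {"delta_pos":[-183,277,13],"roll":4,"jaw":0}

```text
t: 17.75
tcp_pos: [0.3794, 0.2628, 0.1403]
eef_rot: [0.0, -0.48, 0.877, -0.0]
wrist_force: [0.2, -0.8, -0.1]
width: 0.0856
grip_force: 0.0
```

```bash
python3 - <<'E'
from h import *
c,p,d=look("c1"); s,t,M=pose()
q,ph,a=gear(c,p,.379,.2635,.009,12,.026,.033,"brass"); print(q,ph,a)
go([q[0],q[1],.014],ph+240,360); go([.596,.0907,.114],246.1,360)
for x,y in((.467,.379),): print("W",[np.round(v,4) for v in gear(c,p,x,y,.009,12,.026,.033,"brass")])
for i in 1,2,3,4: station(c,p,i)
E
```

```text
[0.37921513 0.26367001] -2.545461657242995 0.22100039981884897
go [0.3792 0.2637 0.014 ] delta [ -0.7   0.5 126.3] roll -0.1 yaw -122.7 j6 -0.39 t 17.8
go [0.596  0.0907 0.114 ] delta [  27.9 -275.4   26.3] roll -8.8 yaw -122.7 j6 -0.39 t 17.8
W [array([0.4697, 0.387 ]), np.float64(-4.0868), np.float64(0.1745)]
st1 wheel [0.607  0.2035] rel 2.0 0.0  dial [0.65   0.1937] angle mod45 -1.3 0.193
st2 wheel [0.6035 0.0987] rel 2.0 0.0  dial [0.6483 0.0895] angle mod45 -7.0 0.054
st3 wheel [ 0.6    -0.0061] rel 2.0 0.0  dial [ 0.6498 -0.0078] angle mod45 -20.5 0.0
st4 wheel [ 0.5965 -0.111 ] rel 2.0 0.0  dial [ 0.646  -0.1126] angle mod45 -20.5 0.0
```

Call:
servo_tool:
  motion:
    - {"delta_pos":[-1,1,60],"roll":0,"jaw":0}
    - {"delta_pos":[-1,1,110],"roll":0,"jaw":0}
    - {"delta_pos":[-1,1,126],"roll":0,"jaw":0}
    - {"delta_pos":[-1,1,126],"roll":0,"jaw":255}
    - {"delta_pos":[-1,1,126],"roll":0,"jaw":255}
    - {"delta_pos":[-1,1,126],"roll":0,"jaw":255}
    - {"delta_pos":[-1,1,126],"roll":0,"jaw":255}
    - {"delta_pos":[-1,1,126],"roll":0,"jaw":255}
    - {"delta_pos":[-1,1,80],"roll":0,"jaw":255}
    - {"delta_pos":[-1,1,26],"roll":0,"jaw":255}
    - {"delta_pos":[5,-50,26],"roll":-4,"jaw":255}
    - {"delta_pos":[10,-105,26],"roll":-8.8,"jaw":255}
    - {"delta_pos":[15,-160,26],"roll":-8.8,"jaw":255}
    - {"delta_pos":[22,-215,26],"roll":-8.8,"jaw":255}
    - {"delta_pos":[28,-260,26],"roll":-8.8,"jaw":255}
    - {"delta_pos":[28,-275,26],"roll":-8.8,"jaw":255}
    - {"delta_pos":[28,-275,26],"roll":-8.8,"jaw":255}
    - {"delta_pos":[28,-275,26],"roll":-8.8,"jaw":255}
    - {"delta_pos":[28,-275,26],"roll":-8.8,"jaw":255}
    - {"delta_pos":[28,-275,26],"roll":-8.8,"jaw":255}

```text
t: 20.3
tcp_pos: [0.5947, 0.0927, 0.1145]
eef_rot: [-0.0, -0.547, 0.837, 0.0]
wrist_force: [0.1, 0.7, -1.4]
width: 0.0232
grip_force: 59.5
```

```bash
python3 - <<'E'
from h import *
c,p,d=look("c2"); s,t,M=pose(); print(s["width"],t)
q,ph,a=gear(c,p,t[0],t[1],t[2]-.005,12,.026,.033,"brass"); print(q,ph,a, "off tool",(M.T@np.append(q-t[:2],0))*1000)
station(c,p,2); station(c,p,3)
go([.596,.0907,.044],246.1,360)
E
```

```text
0.02338688890659794 [0.59489335 0.09252497 0.11449055]
[0.59290404 0.09129632] 6.356917090638647 0.158423445873734 off tool [ 1.92480349e+00  1.32742597e+00 -6.08624667e-06]
st2 wheel [0.5896 0.0833] rel -6.6 0.055  dial [0.6455 0.0891] angle mod45 -11.8 0.191
st3 wheel [ 0.593  -0.0143] rel 3.6 0.249  dial [ 0.6421 -0.0157] angle mod45 -4.6 0.287
go [0.596  0.0907 0.044 ] delta [ 1.2 -1.8 70.5] roll 0.2 yaw -113.7 j6 -1.0 t 20.35
```

Call:
servo_tool:
  motion:
    - {"delta_pos":[1,-2,10],"roll":0,"jaw":255}
    - {"delta_pos":[1,-2,35],"roll":0,"jaw":255}
    - {"delta_pos":[1,-2,45],"roll":0,"jaw":255}
    - {"delta_pos":[1,-2,52],"roll":0,"jaw":255}
    - {"delta_pos":[1,-2,58],"roll":0,"jaw":255}
    - {"delta_pos":[1,-2,64],"roll":0,"jaw":255}
    - {"delta_pos":[1,-2,68],"roll":0,"jaw":255}
    - {"delta_pos":[1,-2,71],"roll":0,"jaw":255}
    - {"delta_pos":[1,-2,71],"roll":0,"jaw":255}

```text
t: 21.48
tcp_pos: [0.597, 0.0907, 0.0456]
eef_rot: [0.001, -0.546, 0.837, 0.0]
wrist_force: [-5.5, 2.4, 13.1]
width: 0.0234
grip_force: 61.3
```

Call:
servo_tool:
  motion:
    - {"delta_pos":[0,0,1],"roll":9,"jaw":255}
    - {"delta_pos":[0,0,1],"roll":18,"jaw":255}
    - {"delta_pos":[0,0,1],"roll":27,"jaw":255}
    - {"delta_pos":[0,0,1],"roll":35,"jaw":255}
    - {"delta_pos":[0,0,1],"roll":40,"jaw":255}
    - {"delta_pos":[0,0,1],"roll":40,"jaw":255}
    - {"delta_pos":[0,0,1],"roll":40,"jaw":255}
    - {"delta_pos":[0,0,0],"roll":40,"jaw":110}
    - {"delta_pos":[0,0,0],"roll":40,"jaw":110}
    - {"delta_pos":[0,0,0],"roll":40,"jaw":110}
    - {"delta_pos":[0,0,-60],"roll":40,"jaw":110}
    - {"delta_pos":[0,0,-110],"roll":40,"jaw":0}
    - {"delta_pos":[40,0,-110],"roll":40,"jaw":0}
    - {"delta_pos":[60,0,-110],"roll":40,"jaw":0}
    - {"delta_pos":[60,0,-110],"roll":40,"jaw":0}

```text
t: 23.35
tcp_pos: [0.5713, 0.0341, 0.1523]
eef_rot: [-0.001, -0.226, 0.974, 0.0]
wrist_force: [0.5, -0.8, 0.0]
width: 0.0853
grip_force: 0.0
```

```bash
python3 - <<'E'
from h import *
c,p,d=look("c3"); s,t,M=pose(); print(t,s["joint_pos"][5])
for i in 1,2,3,4: station(c,p,i)
for x,y in((.470,.385),): print("W",[np.round(v,4) for v in gear(c,p,x,y,.009,12,.026,.033,"brass")])
go([.465,.38,.16],120,360); go([.465,.38,.16],300,360); print(s["wrist_force"])
E
```

```text
[0.57188446 0.03488188 0.1523135 ] -0.39593890817689187
st1 wheel [0.607  0.2035] rel 2.0 0.0  dial [0.6496 0.1938] angle mod45 -0.7 0.087
st2 wheel [0.5965 0.0905] rel -1.9 0.214  dial [0.646  0.0893] angle mod45 3.0 0.24
st3 wheel [ 0.5931 -0.0142] rel 3.5 0.193  dial [ 0.6422 -0.0157] angle mod45 -4.5 0.224
st4 wheel [ 0.589  -0.1193] rel -2.8 0.178  dial [ 0.6388 -0.1208] angle mod45 4.3 0.251
W [array([0.4703, 0.3868]), np.float64(-4.9574), np.float64(0.1059)]
go [0.465 0.38  0.16 ] delta [-56.2 356.9  -7.3] roll 86.2 yaw -153.8 j6 -0.4 t 23.4
go [0.465 0.38  0.16 ] delta [-56.2 356.9  -7.3] roll -93.8 yaw -153.8 j6 -0.4 t 23.4
[-0.32641086  0.45043293 -0.18956379]
```

View pics/c3.png

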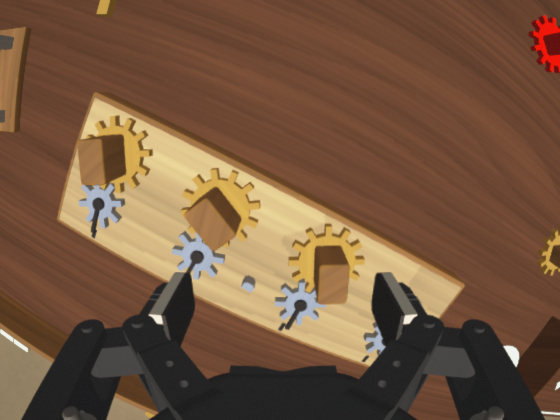

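Stations 2, 3 and 4 are set, with their pointers on the marks at (195,275), (95,235) and (283,328). Last wheel.

Call:
servo_tool:
  motion:
    - {"delta_pos":[-10,60,-8],"roll":10,"jaw":0}
    - {"delta_pos":[-20,120,-8],"roll":20,"jaw":0}
    - {"delta_pos":[-30,180,-8],"roll":30,"jaw":0}
    - {"delta_pos":[-40,240,-8],"roll":40,"jaw":0}
    - {"delta_pos":[-50,300,-8],"roll":50,"jaw":0}
    - {"delta_pos":[-56,345,-8],"roll":60,"jaw":0}
    - {"delta_pos":[-56,361,0],"roll":70,"jaw":0}
    - {"delta_pos":[-56,361,10],"roll":80,"jaw":0}
    - {"delta_pos":[-56,361,10],"roll":90,"jaw":0}
    - {"delta_pos":[-56,361,10],"roll":90,"jaw":0}
    - {"delta_pos":[-56,361,10],"roll":90,"jaw":0}
    - {"delta_pos":[-56,361,10],"roll":90,"jaw":0}

```text
t: 24.9
tcp_pos: [0.4634, 0.384, 0.1433]
eef_rot: [-0.0, 0.528, 0.849, 0.0]
wrist_force: [0.9, 0.0, 0.0]
width: 0.0852
grip_force: 0.0
```

```bash
python3 - <<'E'
from h import *
c,p,d=look("d1"); s,t,M=pose(); print(t,s["joint_pos"][5])
q,ph,a=gear(c,p,.470,.387,.009,12,.026,.033,"brass"); print(q,ph,a)
go([q[0],q[1],.014],ph+120,360); go([.600,.1953,.114],118.8,360)
x,y=q
cv2.imwrite("pics/d1o.png",np.hstack([cv2.resize(ortho(c,p,x-.05,x+.05,y-.05,y+.05,.05,0.5),None,fx=1.5,fy=1.5),p[60:360,80:480]]))
E
```

```text
[0.46343692 0.38391645 0.14333458] 1.8038625768120722
[0.47003724 0.38701171] -4.211869093770259 0.219672154701132
go [0.47  0.387 0.014] delta [ -0.2   7.3 129.3] roll 0.5 yaw 116.3 j6 1.8 t 24.95
go [0.6    0.1953 0.114 ] delta [-229.6   38.9   29.3] roll -2.5 yaw 116.3 j6 1.8 t 24.95
```

View pics/d1o.png

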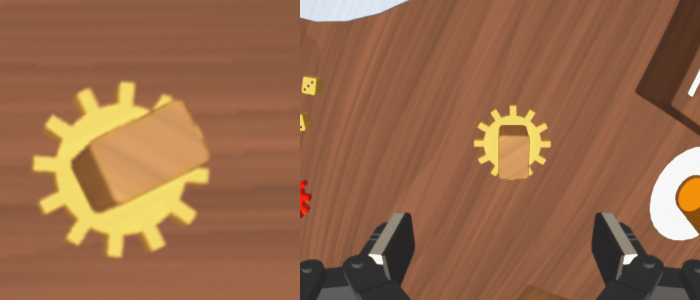

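Call:
servo_tool:
  motion:
    - {"delta_pos":[0,7,60],"roll":0,"jaw":0}
    - {"delta_pos":[0,7,110],"roll":0.5,"jaw":0}
    - {"delta_pos":[0,7,129],"roll":0.5,"jaw":0}
    - {"delta_pos":[0,7,129],"roll":0.5,"jaw":0}
    - {"delta_pos":[0,7,129],"roll":0.5,"jaw":255}
    - {"delta_pos":[0,7,129],"roll":0.5,"jaw":255}
    - {"delta_pos":[0,7,129],"roll":0.5,"jaw":255}
    - {"delta_pos":[0,7,129],"roll":0.5,"jaw":255}
    - {"delta_pos":[0,7,129],"roll":0.5,"jaw":255}
    - {"delta_pos":[0,7,80],"roll":0,"jaw":255}
    - {"delta_pos":[0,7,29],"roll":0,"jaw":255}
    - {"delta_pos":[-50,10,29],"roll":-2.5,"jaw":255}
    - {"delta_pos":[-100,15,29],"roll":-2.5,"jaw":255}
    - {"delta_pos":[-150,25,29],"roll":-2.5,"jaw":255}
    - {"delta_pos":[-200,35,29],"roll":-2.5,"jaw":255}
    - {"delta_pos":[-230,39,29],"roll":-2.5,"jaw":255}
    - {"delta_pos":[-230,39,29],"roll":-2.5,"jaw":255}
    - {"delta_pos":[-230,39,29],"roll":-2.5,"jaw":255}
    - {"delta_pos":[-230,39,29],"roll":-2.5,"jaw":255}
    - {"delta_pos":[-230,39,29],"roll":-2.5,"jaw":255}

```text
t: 27.45
tcp_pos: [0.5994, 0.1957, 0.1143]
eef_rot: [-0.0, 0.509, 0.861, -0.0]
wrist_force: [-0.1, -0.3, -1.0]
width: 0.0232
grip_force: 59.4
```

```bash
python3 - <<'E'
from h import *
s,t,M=pose(); print(s["width"],t)
go([.600,.1953,.044],118.8,360)
E
```

```text
0.023155525252484817 [0.59937983 0.19569971 0.11432506]
go [0.6    0.1953 0.044 ] delta [-0.7  0.4 70.3] roll 0.0 yaw 118.8 j6 1.38 t 27.45
```

Call:
servo_tool:
  motion:
    - {"delta_pos":[0,0,10],"roll":0,"jaw":255}
    - {"delta_pos":[0,0,35],"roll":0,"jaw":255}
    - {"delta_pos":[0,0,45],"roll":0,"jaw":255}
    - {"delta_pos":[0,0,52],"roll":0,"jaw":255}
    - {"delta_pos":[0,0,58],"roll":0,"jaw":255}
    - {"delta_pos":[0,0,64],"roll":0,"jaw":255}
    - {"delta_pos":[0,0,68],"roll":0,"jaw":255}
    - {"delta_pos":[0,0,71],"roll":0,"jaw":255}
    - {"delta_pos":[0,0,71],"roll":0,"jaw":255}

```text
t: 28.58
tcp_pos: [0.6002, 0.1954, 0.0454]
eef_rot: [0.0, 0.509, 0.861, 0.001]
wrist_force: [-3.5, 2.0, 10.0]
width: 0.0232
grip_force: 60.8
```

Call:
servo_tool:
  motion:
    - {"delta_pos":[0,0,1],"roll":-9,"jaw":255}
    - {"delta_pos":[0,0,1],"roll":-18,"jaw":255}
    - {"delta_pos":[0,0,1],"roll":-27,"jaw":255}
    - {"delta_pos":[0,0,1],"roll":-31,"jaw":255}
    - {"delta_pos":[0,0,1],"roll":-31,"jaw":255}
    - {"delta_pos":[0,0,1],"roll":-31,"jaw":255}
    - {"delta_pos":[0,0,0],"roll":-31,"jaw":110}
    - {"delta_pos":[0,0,0],"roll":-31,"jaw":110}
    - {"delta_pos":[0,0,0],"roll":-31,"jaw":110}
    - {"delta_pos":[0,0,-60],"roll":-31,"jaw":110}
    - {"delta_pos":[0,0,-110],"roll":-31,"jaw":0}
    - {"delta_pos":[40,0,-130],"roll":-31,"jaw":0}
    - {"delta_pos":[80,0,-160],"roll":-31,"jaw":0}
    - {"delta_pos":[80,0,-160],"roll":-31,"jaw":0}
    - {"delta_pos":[80,0,-160],"roll":-31,"jaw":0}

```text
t: 30.45
tcp_pos: [0.5614, 0.2645, 0.2026]
eef_rot: [-0.0, 0.261, 0.965, -0.001]
wrist_force: [-0.4, -0.3, 0.6]
width: 0.0854
grip_force: 0.0
```

```bash
python3 - <<'E'
from h import *
c,p,d=look("d2"); s,t,M=pose(); print(t,s["joint_pos"][5])
for i in 1,2,3,4: station(c,p,i)
go([.40,-.30,.30],180,360)
E
```

```text
[0.56127481 0.2640192  0.20208175] 0.9688241771445449
st1 wheel [0.6005 0.1952] rel 1.7 0.208  dial [0.6495 0.1945] angle mod45 1.2 0.235
st2 wheel [0.5968 0.0899] rel -1.6 0.089  dial [0.646  0.0886] angle mod45 5.0 0.14
st3 wheel [ 0.5931 -0.0152] rel 3.5 0.092  dial [ 0.6498 -0.0078] angle mod45 -20.5 0.0
st4 wheel [ 0.5889 -0.121 ] rel -3.6 0.067  dial [ 0.646  -0.1126] angle mod45 -20.5 0.0
go [ 0.4 -0.3  0.3] delta [-145.3 -568.5  -96.9] roll -30.3 yaw 149.7 j6 0.97 t 30.5
```

View pics/d2.png

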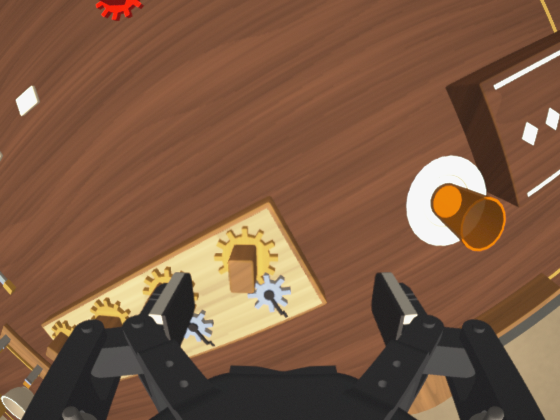

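All four wheels are home with their pointers at zero. Now the knob, pencil and holder.

Call:
servo_tool:
  motion:
    - {"delta_pos":[-10,-50,-60],"roll":-10,"jaw":0}
    - {"delta_pos":[-30,-110,-97],"roll":-20,"jaw":0}
    - {"delta_pos":[-45,-170,-97],"roll":-30,"jaw":0}
    - {"delta_pos":[-60,-230,-97],"roll":-30,"jaw":0}
    - {"delta_pos":[-75,-290,-97],"roll":-30,"jaw":0}
    - {"delta_pos":[-90,-350,-97],"roll":-30,"jaw":0}
    - {"delta_pos":[-105,-410,-97],"roll":-30,"jaw":0}
    - {"delta_pos":[-120,-470,-97],"roll":-30,"jaw":0}
    - {"delta_pos":[-145,-568,-97],"roll":-30,"jaw":0}
    - {"delta_pos":[-145,-568,-97],"roll":-30,"jaw":0}
    - {"delta_pos":[-145,-568,-97],"roll":-30,"jaw":0}
    - {"delta_pos":[-145,-568,-97],"roll":-30,"jaw":0}
    - {"delta_pos":[-145,-568,-97],"roll":-30,"jaw":0}
    - {"delta_pos":[-145,-568,-97],"roll":-30,"jaw":0}

```text
t: 32.25
tcp_pos: [0.4008, -0.2976, 0.3003]
eef_rot: [-0.0, 0.001, 1.0, 0.0]
wrist_force: [-0.4, -0.6, -0.2]
width: 0.0854
grip_force: 0.0
```

```bash
python3 - <<'E'
from h import *
c,p,d=look("e1"); s,t,M=pose(); print(t,s["joint_pos"][5])
for q in ("lock_knob","pencil","holder_seat","jaw"):
    print(q,[(round(r["score"],2),np.round(r["location"],3).tolist(),np.round(proj(c,r["location"],True)).tolist()) for r in robot.find_in(q,"wrist")])
a=ortho(c,p,.40,.50,-.45,-.35,.046,0.25)       # knob bar top, 400x400
h=ortho(c,p,.50,.66,-.42,-.22,.062,0.5)        # holder: 320x400
k=ortho(c,p,.32,.46,-.29,-.15,.012,0.5)        # pencil 280x280
im=np.zeros((600,800,3),np.uint8); im[:400,:400]=a; im[:320,400:]=h; im[320:600,400:680]=k; im[400:600,:400]=cv2.resize(p,(400,300))[50:250]
cv2.imwrite("pics/e1o.png",im)
E
```

```text
[ 0.4008546  -0.29773083  0.30040234] -0.6361606363207187
lock_knob [(0.95, [0.348, -0.404, 0.041], [198.0, 136.0]), (0.87, [0.446, -0.39, 0.045], [212.0, 212.0])]
pencil [(0.64, [0.396, -0.222, 0.01], [338.0, 168.0])]
holder_seat [(0.96, [0.573, -0.319, 0.011], [269.0, 284.0]), (0.16, [0.588, 0.015, 0.031], [469.0, 290.0])]
jaw [(0.89, [0.578, -0.327, 0.05], [262.0, 300.0])]Traceback (most recent call last):
  File "<stdin>", line 8, in <module>
ValueError: could not broadcast input array from shape (400,401,3) into shape (400,400,3)
```

```bash
python3 - <<'E'
from h import *
c,p,d=load("e1")
a=ortho(c,p,.40,.50,-.45,-.35,.046,0.25)[:400,:400]
h=ortho(c,p,.50,.66,-.42,-.22,.062,0.5)[:320,:400]
k=ortho(c,p,.32,.46,-.29,-.15,.012,0.5)[:280,:280]
im=np.zeros((600,800,3),np.uint8); im[:400,:400]=a; im[:320,400:]=h; im[320:600,400:680]=k; im[400:600,:400]=cv2.resize(p,(400,300))[50:250]
cv2.imwrite("pics/e1o.png",im)
E
```

```text
(no output)
```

View pics/e1o.png

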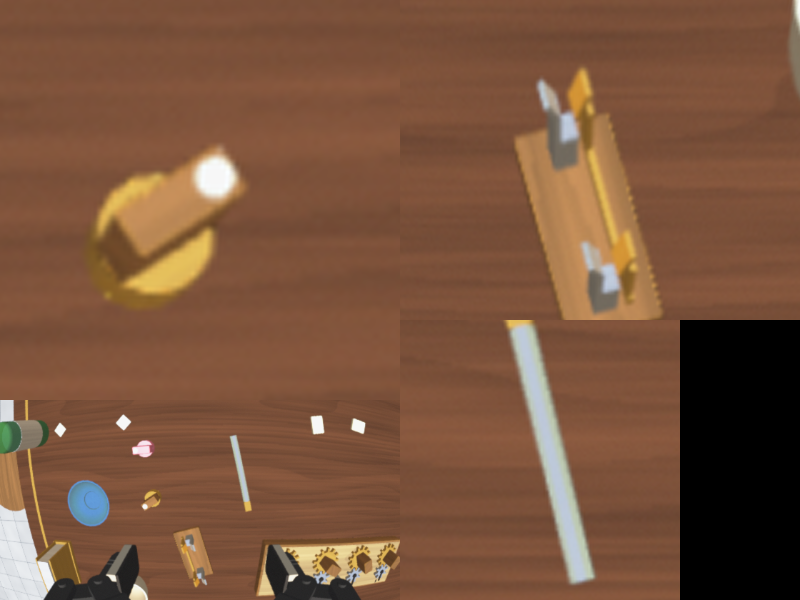

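Lock knob candidates are brass at wrist pixel (212,212) and pink at (198,136). The brass one matches the description (brass foot, wooden bar with white dot), and the crop confirms it at (0.450, -0.394), dot direction -58°.

```bash
python3 - <<'E'
from h import *
go([.4498,-.3945,.14],121.7,360)
for n in ("w1","c3","b3","d2"):
    c,p,d=load(n); o=ortho(c,p,.629,.669,.017,.057,.044,0.25); hsv=cv2.cvtColor(o,cv2.COLOR_BGR2HSV)
    m=((hsv[...,1]<70)&(hsv[...,2]>110)).astype(np.uint8); k,l,st,ce=cv2.connectedComponentsWithStats(m)
    for i in range(1,k):
        if st[i,4]>300: print(n,st[i],"x",.669-ce[i][1]*.00025,"y",.057-ce[i][0]*.00025)
E
```

```text
go [ 0.4498 -0.3945  0.14  ] delta [-49.4 -96.  160.4] roll 58.1 yaw 179.8 j6 -0.64 t 32.5
w1 [  55   67   55   62 2578] x 0.6450869860356866 y 0.03729771140418929
c3 [  57   71   51   61 1697] x 0.6461103417796111 y 0.036679728933411905
b3 [  57   70   70   63 1847] x 0.6458865728207905 y 0.03573077964266378
```

Call:
servo_tool:
  motion:
    - {"delta_pos":[-20,-40,50],"roll":10,"jaw":0}
    - {"delta_pos":[-40,-80,100],"roll":20,"jaw":0}
    - {"delta_pos":[-49,-96,150],"roll":30,"jaw":0}
    - {"delta_pos":[-49,-96,160],"roll":40,"jaw":0}
    - {"delta_pos":[-49,-96,160],"roll":50,"jaw":0}
    - {"delta_pos":[-49,-96,160],"roll":58,"jaw":0}
    - {"delta_pos":[-49,-96,160],"roll":58,"jaw":0}
    - {"delta_pos":[-49,-96,160],"roll":58,"jaw":0}
    - {"delta_pos":[-49,-96,160],"roll":58,"jaw":0}

```text
t: 33.62
tcp_pos: [0.449, -0.3949, 0.1404]
eef_rot: [0.0, 0.486, 0.874, -0.0]
wrist_force: [0.2, 0.3, -0.6]
width: 0.0855
grip_force: 0.0
```

```bash
python3 - <<'E'
from h import *
c,p,d=look("f1"); s,t,M=pose(); print(t)
x,y=.4498,-.3945
# dot at z=.046
o=ortho(c,p,x-.04,x+.04,y-.04,y+.04,.046,0.25); hsv=cv2.cvtColor(o,cv2.COLOR_BGR2HSV)
m=((hsv[...,1]<60)&(hsv[...,2]>180)).astype(np.uint8); k,l,st,ce=cv2.connectedComponentsWithStats(m)
dots=[(st[i,4],x+.04-ce[i][1]*.00025,y+.04-ce[i][0]*.00025) for i in range(1,k) if st[i,4]>150]; print("dots",dots)
# brass foot: fit circle on brass mask at z=.018 by hull of outline
o=ortho(c,p,x-.04,x+.04,y-.04,y+.04,.018,0.25); hsv=cv2.cvtColor(o,cv2.COLOR_BGR2HSV)
m=((hsv[...,0]>19)&(hsv[...,0]<32)&(hsv[...,1]>120)&(hsv[...,2]>150)).astype(np.uint8)
n=int(.016/.00025); K=np.zeros((2*n+9,2*n+9),np.float32); cv2.circle(K,(n+4,n+4),n,1,-1); K[K==0]=-1
r=cv2.filter2D(m.astype(np.float32),-1,K,borderType=cv2.BORDER_CONSTANT); yy,xx=np.unravel_index(r.argmax(),r.shape)
cx,cy=x+.04-yy*.00025,y+.04-xx*.00025; print("foot",cx,cy,m.sum())
D=max(dots); a=np.degrees(np.arctan2(D[2]-cy,D[1]-cx)); print("yaw dot",a,"r",np.hypot(D[2]-cy,D[1]-cx))
print([(round(r["score"],2),np.round(r["location"],3).tolist()) for r in robot.find_in("lock_knob","wrist")])
go([cx,cy,.021],a+180,360)
cv2.imwrite("pics/f1o.png",o)
E
```

```text
[ 0.44905642 -0.39493674  0.14041479]
dots [(np.int32(1267), np.float64(0.45572245461720595), np.float64(-0.40367679558011055))]
foot 0.45004999999999995 -0.39475000000000005 4815
yaw dot -57.566437195771435 r 0.010576597785362839
[(0.97, [0.353, -0.402, 0.041]), (0.71, [0.448, -0.392, 0.046])]
go [ 0.45   -0.3948  0.021 ] delta [ -0.3   1.  119.4] roll -0.7 yaw 121.8 j6 0.29 t 33.73
```

```bash
python3 - <<'E'
from h import *
go([.6494,.0361,.12],178,360)
E
```

```text
go [0.6494 0.0361 0.12  ] delta [261.  397.3  20.4] roll -56.2 yaw 121.8 j6 0.29 t 33.73
```

Call:
servo_tool:
  motion:
    - {"delta_pos":[0,1,60],"roll":0,"jaw":0}
    - {"delta_pos":[0,1,105],"roll":-0.5,"jaw":0}
    - {"delta_pos":[0,1,119],"roll":-0.5,"jaw":0}
    - {"delta_pos":[0,1,119],"roll":-0.5,"jaw":0}
    - {"delta_pos":[0,1,119],"roll":-0.5,"jaw":255}
    - {"delta_pos":[0,1,119],"roll":-0.5,"jaw":255}
    - {"delta_pos":[0,1,119],"roll":-0.5,"jaw":255}
    - {"delta_pos":[0,1,119],"roll":-0.5,"jaw":255}
    - {"delta_pos":[0,1,119],"roll":-0.5,"jaw":255}
    - {"delta_pos":[0,1,119],"roll":-0.5,"jaw":255}
    - {"delta_pos":[0,1,70],"roll":0,"jaw":255}
    - {"delta_pos":[0,1,20],"roll":0,"jaw":255}
    - {"delta_pos":[0,1,0],"roll":0,"jaw":255}
    - {"delta_pos":[30,45,0],"roll":-10,"jaw":255}
    - {"delta_pos":[60,90,0],"roll":-20,"jaw":255}
    - {"delta_pos":[90,138,0],"roll":-30,"jaw":255}
    - {"delta_pos":[120,184,0],"roll":-40,"jaw":255}
    - {"delta_pos":[150,230,0],"roll":-50,"jaw":255}
    - {"delta_pos":[180,275,0],"roll":-56,"jaw":255}
    - {"delta_pos":[210,320,0],"roll":-56,"jaw":255}

```text
t: 36.22
tcp_pos: [0.6107, -0.0463, 0.1396]
eef_rot: [-0.001, 0.019, 1.0, -0.0]
wrist_force: [-0.6, 0.4, -1.4]
width: 0.0129
grip_force: 58.7
```

```bash
python3 - <<'E'
from h import *
s,t,M=pose(); print(s["width"])
go([.6494,.0361,.12],178,360)
E
```

```text
0.012903531125916346
go [0.6494 0.0361 0.12  ] delta [-35.5  83.9  19.5] roll -0.2 yaw 177.8 j6 -0.04 t 36.23
```

Call:
servo_tool:
  motion:
    - {"delta_pos":[-15,40,0],"roll":0,"jaw":255}
    - {"delta_pos":[-36,84,15],"roll":0,"jaw":255}
    - {"delta_pos":[-36,84,20],"roll":0,"jaw":255}
    - {"delta_pos":[-36,84,20],"roll":0,"jaw":255}
    - {"delta_pos":[-36,84,20],"roll":0,"jaw":255}
    - {"delta_pos":[-36,84,20],"roll":0,"jaw":255}
    - {"delta_pos":[-36,84,20],"roll":0,"jaw":255}

```text
t: 37.1
tcp_pos: [0.65, 0.0337, 0.1209]
eef_rot: [0.0, 0.02, 1.0, 0.0]
wrist_force: [-0.5, 1.0, -1.4]
width: 0.0127
grip_force: 58.8
```

```bash
python3 - <<'E'
from h import *
c,p,d=look("f2"); s,t,M=pose(); print(s["width"],t)
z=t[2]-.021+.046
o=ortho(c,p,t[0]-.04,t[0]+.04,t[1]-.04,t[1]+.04,z,0.25); hsv=cv2.cvtColor(o,cv2.COLOR_BGR2HSV)
m=((hsv[...,1]<60)&(hsv[...,2]>180)).astype(np.uint8); k,l,st,ce=cv2.connectedComponentsWithStats(m)
for i in range(1,k):
    if st[i,4]>150: print(st[i,4],(M.T@np.array([.04-ce[i][1]*.00025,.04-ce[i][0]*.00025,0]))*1000)
go([.6494,.0361,.051],178,360)
E
```

```text
0.012989692501365073 [0.65003999 0.03382474 0.12075511]
1083 [-9.52229681e+00 -1.86197385e-01  5.49899781e-03]
go [0.6494 0.0361 0.051 ] delta [ 0.8  2.2 69.8] roll -0.3 yaw 177.7 j6 0.09 t 37.15
```

Call:
servo_tool:
  motion:
    - {"delta_pos":[0,2,20],"roll":0,"jaw":255}
    - {"delta_pos":[0,2,45],"roll":0,"jaw":255}
    - {"delta_pos":[0,2,50],"roll":0,"jaw":255}
    - {"delta_pos":[0,2,54],"roll":0,"jaw":255}
    - {"delta_pos":[0,2,57],"roll":0,"jaw":255}
    - {"delta_pos":[0,2,60],"roll":0,"jaw":255}
    - {"delta_pos":[0,2,62],"roll":0,"jaw":255}
    - {"delta_pos":[0,2,62],"roll":0,"jaw":255}

```text
t: 38.15
tcp_pos: [0.6499, 0.0366, 0.058]
eef_rot: [-0.0, 0.02, 1.0, 0.0]
wrist_force: [-1.2, 0.4, -1.2]
width: 0.0128
grip_force: 58.8
```

Call:
servo_tool:
  motion:
    - {"delta_pos":[0,0,4],"roll":0,"jaw":255}
    - {"delta_pos":[0,0,7],"roll":0,"jaw":255}
    - {"delta_pos":[0,0,8],"roll":0,"jaw":255}
    - {"delta_pos":[0,0,8],"roll":0,"jaw":255}

```text
t: 38.65
tcp_pos: [0.6499, 0.0366, 0.052]
eef_rot: [0.0, 0.02, 1.0, 0.0]
wrist_force: [-5.9, 0.7, 10.0]
width: 0.0127
grip_force: 60.6
```

Home (10 N upward reaction at about the expected height). All wheels are set, so I'll turn it clockwise.

Call:
servo_tool:
  motion:
    - {"delta_pos":[0,0,0],"roll":10,"jaw":255}
    - {"delta_pos":[0,0,0],"roll":20,"jaw":255}
    - {"delta_pos":[0,0,0],"roll":30,"jaw":255}
    - {"delta_pos":[0,0,0],"roll":40,"jaw":255}
    - {"delta_pos":[0,0,0],"roll":50,"jaw":255}
    - {"delta_pos":[0,0,0],"roll":60,"jaw":255}
    - {"delta_pos":[0,0,0],"roll":70,"jaw":255}
    - {"delta_pos":[0,0,0],"roll":76,"jaw":255}
    - {"delta_pos":[0,0,0],"roll":82,"jaw":255}
    - {"delta_pos":[0,0,0],"roll":82,"jaw":255}

```text
t: 39.9
tcp_pos: [0.6502, 0.0365, 0.052]
eef_rot: [0.0, 0.671, 0.741, 0.0]
wrist_force: [-5.0, -0.2, 11.3]
width: 0.0133
grip_force: 60.4
```

```bash
python3 - <<'E'
from h import *
s,t,M=pose(); print(t,yaw(M),s["torque"],s["wrist_force"],s["joint_pos"])
E
```

```text
[0.65021823 0.03654382 0.05204391] 95.6967355382593 [ 0.17631895  1.07512628 -0.0588727 ] [-4.97343451 -0.15707336 11.29104437] [ 5.60761537e-02  5.86109846e-01 -9.94651218e-02  8.84086783e-01
  1.36528235e-04  1.52744582e+00]
```

Call:
servo_tool:
  motion:
    - {"delta_pos":[0,0,0],"roll":4,"jaw":255}
    - {"delta_pos":[0,0,0],"roll":8,"jaw":255}
    - {"delta_pos":[0,0,0],"roll":11,"jaw":255}
    - {"delta_pos":[0,0,0],"roll":13,"jaw":255}
    - {"delta_pos":[0,0,0],"roll":13,"jaw":255}

```text
t: 40.52
tcp_pos: [0.6502, 0.0364, 0.052]
eef_rot: [0.0, 0.751, 0.661, 0.0]
wrist_force: [-5.8, 1.4, 9.9]
width: 0.0127
grip_force: 60.4
```

```bash
python3 - <<'E'
from h import *
s,t,M=pose(); print(t,yaw(M),s["torque"],s["wrist_force"])
E
```

```text
[0.65015135 0.03641577 0.05200642] 82.71742080356786 [ 0.06502509  1.09965578 -0.03826367] [-5.76956337  1.35513981  9.9257558 ]
```

Call:
servo_tool:
  motion:
    - {"delta_pos":[0,0,0],"roll":4,"jaw":255}
    - {"delta_pos":[0,0,0],"roll":8,"jaw":255}
    - {"delta_pos":[0,0,0],"roll":8,"jaw":255}
    - {"delta_pos":[0,0,0],"roll":8,"jaw":255}

```text
t: 41.02
tcp_pos: [0.6501, 0.0364, 0.052]
eef_rot: [0.0, 0.795, 0.607, 0.0]
wrist_force: [-4.5, 0.2, 10.5]
width: 0.0128
grip_force: 60.4
```

```bash
python3 - <<'E'
from h import *
s,t,M=pose(); print(t,yaw(M),s["torque"],s["wrist_force"])
E
```

```text
[0.6501167  0.03636407 0.05200769] 74.72410692121437 [ 0.10802672  1.10887917 -0.01103581] [-4.54615452  0.24691744 10.48247904]
```

Call:
servo_tool:
  motion:
    - {"delta_pos":[0,0,0],"roll":4,"jaw":255}
    - {"delta_pos":[0,0,0],"roll":8,"jaw":255}
    - {"delta_pos":[0,0,0],"roll":12,"jaw":255}
    - {"delta_pos":[0,0,0],"roll":12,"jaw":255}

```text
t: 41.52
tcp_pos: [0.6501, 0.0361, 0.052]
eef_rot: [0.001, 0.854, 0.52, 0.0]
wrist_force: [-4.8, -1.5, 9.9]
width: 0.0132
grip_force: 60.4
```

```bash
python3 - <<'E'
from h import *
c,p,d=look("f3"); s,t,M=pose(); print(t,yaw(M),s["torque"],s["wrist_force"],s["joint_pos"])
z=t[2]-.021+.046
o=ortho(c,p,t[0]-.04,t[0]+.04,t[1]-.04,t[1]+.04,z,0.25); hsv=cv2.cvtColor(o,cv2.COLOR_BGR2HSV)
m=((hsv[...,1]<60)&(hsv[...,2]>180)).astype(np.uint8); k,l,st,ce=cv2.connectedComponentsWithStats(m)
for i in range(1,k):
    if st[i,4]>150: print(st[i,4],(M.T@np.array([.04-ce[i][1]*.00025,.04-ce[i][0]*.00025,0]))*1000)
E
```

```text
[0.65017379 0.0360704  0.0520354 ] 62.715267258545936 [-0.04188172  1.11191285  0.07412165] [-4.99317237 -0.66847945  9.90449633] [ 5.57818317e-02  5.86080440e-01 -9.95472496e-02  8.84139419e-01
 -7.32792935e-04  2.10278613e+00]
161 [0.71190966 9.45897535 0.01182799]
1122 [-1.11225234e+01 -9.20109897e-01  5.92282460e-05]
1465 [-2.26410445e+01  2.61070443e+00  5.76412904e-03]
162 [  0.73700859 -11.21876901  -0.01420161]
```

Call:
servo_tool:
  motion:
    - {"delta_pos":[0,0,0],"roll":4,"jaw":255}
    - {"delta_pos":[0,0,0],"roll":8,"jaw":255}
    - {"delta_pos":[0,0,0],"roll":8,"jaw":255}
    - {"delta_pos":[0,0,0],"roll":8,"jaw":255}

```text
t: 42.08
tcp_pos: [0.6499, 0.036, 0.052]
eef_rot: [0.0, 0.888, 0.46, 0.0]
wrist_force: [-5.0, -0.4, 11.4]
width: 0.0128
grip_force: 60.5
```

```bash
python3 - <<'E'
from h import *
c,p,d=look("f4"); s,t,M=pose(); print(t,yaw(M),s["torque"],s["wrist_force"],s["width"])
z=t[2]-.021+.046
o=ortho(c,p,t[0]-.04,t[0]+.04,t[1]-.04,t[1]+.04,z,0.25); hsv=cv2.cvtColor(o,cv2.COLOR_BGR2HSV)
m=((hsv[...,1]<60)&(hsv[...,2]>180)).astype(np.uint8); k,l,st,ce=cv2.connectedComponentsWithStats(m)
for i in range(1,k):
    if st[i,4]>500: print(st[i,4],(M.T@np.array([.04-ce[i][1]*.00025,.04-ce[i][0]*.00025,0]))*1000)
E
```

```text
[0.64989759 0.03602175 0.05198856] 54.721806962687666 [-0.1113652   1.17171687  0.05502224] [-4.95760498 -1.03122632 10.58120021] 0.012574419175049001
1126 [-1.12957590e+01 -8.01950972e-01  2.81405589e-03]
```

Call:
servo_tool:
  motion:
    - {"delta_pos":[0,0,-8],"roll":0,"jaw":255}
    - {"delta_pos":[0,0,-20],"roll":0,"jaw":255}
    - {"delta_pos":[0,0,-50],"roll":0,"jaw":255}
    - {"delta_pos":[0,0,-80],"roll":0,"jaw":255}
    - {"delta_pos":[-40,0,-80],"roll":0,"jaw":255}
    - {"delta_pos":[-75,0,-80],"roll":0,"jaw":255}
    - {"delta_pos":[-75,0,-80],"roll":0,"jaw":255}
    - {"delta_pos":[-75,0,-80],"roll":0,"jaw":255}
    - {"delta_pos":[-75,0,-80],"roll":0,"jaw":255}
    - {"delta_pos":[-75,0,-80],"roll":0,"jaw":255}

```text
t: 43.38
tcp_pos: [0.6074, -0.0241, 0.1303]
eef_rot: [0.0, 0.888, 0.46, 0.0]
wrist_force: [-0.0, -0.6, -1.2]
width: 0.0129
grip_force: 60.7
```

```bash
python3 - <<'E'
from h import *
c,p,d=look("g1"); s,t,M=pose(); print(t,yaw(M),s["torque"],s["width"])
print(proj(c,[.6494,.0361,.044],True))
a=ortho(c,p,.629,.669,.016,.056,.044,0.1)[:400,:400]
o=ortho(c,p,.55,.69,-.06,.14,.044,.5)[:280,:400]
im=np.zeros((400,800,3),np.uint8); im[:,:400]=a; im[:280,400:]=o; cv2.imwrite("pics/g1o.png",im)
for i in 1,2,3,4: station(c,p,i)
E
```

```text
[ 0.6071735  -0.02420289  0.13018951] 54.78539160962952 [ 0.02524564 -0.01337429  0.03047115] 0.012829783188519996
(np.float64(283.1806689943214), np.float64(119.30103268839517))
st1 wheel [0.6001 0.1953] rel 1.8 0.11  dial [0.6572 0.2018] angle mod45 -20.5 0.0
st2 wheel [0.5962 0.0904] rel -1.7 0.209  dial [0.6458 0.0892] angle mod45 3.3 0.289
st3 wheel [ 0.5925 -0.0143] rel 3.5 0.21  dial [ 0.6421 -0.0156] angle mod45 -4.7 0.291
st4 wheel [ 0.5883 -0.1184] rel -5.3 0.069  dial [ 0.6383 -0.1211] angle mod45 4.5 0.274
```

View pics/g1o.png

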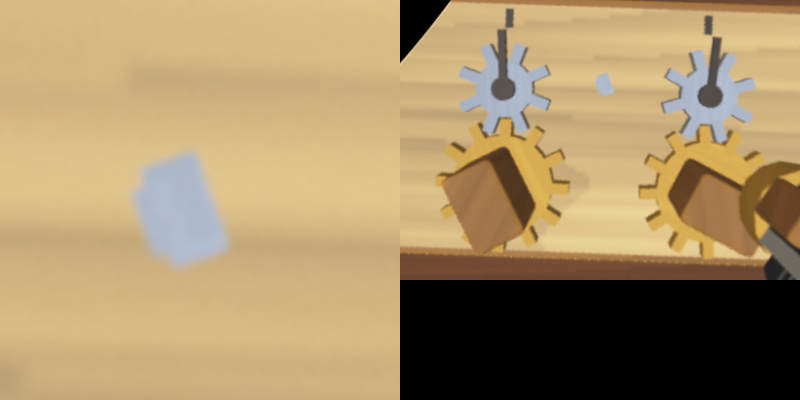

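The lock shaft's flat now faces about -69° (normal to the edge from (195,150) to (230,243) in the crop). The lock is at its stop at about 1.18 rad, and the knob had over-ridden it. I'll realign the knob with the flat and push it home again.

```bash
python3 - <<'E'
from h import *
c,p,d=load("g1"); s,t,M=pose()
z=t[2]-.021+.046
o=ortho(c,p,t[0]-.04,t[0]+.04,t[1]-.04,t[1]+.04,z,0.25); hsv=cv2.cvtColor(o,cv2.COLOR_BGR2HSV)
m=((hsv[...,1]<60)&(hsv[...,2]>180)).astype(np.uint8); k,l,st,ce=cv2.connectedComponentsWithStats(m)
for i in range(1,k):
    if st[i,4]>500: print(st[i,4],(M.T@np.array([.04-ce[i][1]*.00025,.04-ce[i][0]*.00025,0]))*1000)
go([.6495,.0360,.12],108,360)
E
```

```text
1256 [4.75137501e+01 9.32945139e+00 2.00571395e-03]
2001 [6.04177900e+00 3.74488720e+01 1.95631439e-03]
1126 [-1.11370197e+01 -6.88645715e-01 -3.99845092e-04]
go [0.6495 0.036  0.12  ] delta [73.6 -0.1 10.2] roll -53.2 yaw 54.8 j6 2.15 t 43.42
```

Call:
servo_tool:
  motion:
    - {"delta_pos":[30,0,0],"roll":-10,"jaw":255}
    - {"delta_pos":[60,0,0],"roll":-20,"jaw":255}
    - {"delta_pos":[74,0,0],"roll":-30,"jaw":255}
    - {"delta_pos":[74,0,10],"roll":-40,"jaw":255}
    - {"delta_pos":[74,0,10],"roll":-50,"jaw":255}
    - {"delta_pos":[74,0,10],"roll":-53,"jaw":255}
    - {"delta_pos":[74,0,10],"roll":-53,"jaw":255}
    - {"delta_pos":[74,0,10],"roll":-53,"jaw":255}
    - {"delta_pos":[74,0,10],"roll":-53,"jaw":255}

```text
t: 44.55
tcp_pos: [0.6495, 0.0357, 0.1203]
eef_rot: [0.0, 0.59, 0.808, -0.0]
wrist_force: [0.1, 0.2, -0.8]
width: 0.0126
grip_force: 60.7
```

```bash
python3 - <<'E'
from h import *
go([.6495,.0360,.051],108,360)
E
```

```text
go [0.6495 0.036  0.051 ] delta [ 0.3  0.1 69.3] roll -0.3 yaw 107.7 j6 1.32 t 44.55
```

Call:
servo_tool:
  motion:
    - {"delta_pos":[0,0,20],"roll":0,"jaw":255}
    - {"delta_pos":[0,0,45],"roll":0,"jaw":255}
    - {"delta_pos":[0,0,50],"roll":0,"jaw":255}
    - {"delta_pos":[0,0,54],"roll":0,"jaw":255}
    - {"delta_pos":[0,0,58],"roll":0,"jaw":255}
    - {"delta_pos":[0,0,62],"roll":0,"jaw":255}
    - {"delta_pos":[0,0,66],"roll":0,"jaw":255}
    - {"delta_pos":[0,0,70],"roll":0,"jaw":255}
    - {"delta_pos":[0,0,70],"roll":0,"jaw":255}

```text
t: 45.68
tcp_pos: [0.6497, 0.0363, 0.052]
eef_rot: [0.0, 0.59, 0.808, 0.001]
wrist_force: [-4.4, 2.9, 9.9]
width: 0.0129
grip_force: 62.2
```

Call:
servo_tool:
  motion:
    - {"delta_pos":[0,0,0],"roll":7,"jaw":255}
    - {"delta_pos":[0,0,0],"roll":14,"jaw":255}
    - {"delta_pos":[0,0,0],"roll":14,"jaw":255}
    - {"delta_pos":[0,0,-1],"roll":14,"jaw":110}
    - {"delta_pos":[0,0,-1],"roll":14,"jaw":110}
    - {"delta_pos":[0,0,-1],"roll":14,"jaw":110}
    - {"delta_pos":[0,0,-50],"roll":14,"jaw":110}
    - {"delta_pos":[0,0,-110],"roll":14,"jaw":0}
    - {"delta_pos":[-60,0,-140],"roll":4,"jaw":0}
    - {"delta_pos":[-75,0,-140],"roll":0,"jaw":0}
    - {"delta_pos":[-75,0,-140],"roll":0,"jaw":0}
    - {"delta_pos":[-75,0,-140],"roll":0,"jaw":0}

```text
t: 47.18
tcp_pos: [0.6715, -0.0351, 0.1892]
eef_rot: [-0.001, 0.59, 0.807, -0.0]
wrist_force: [-0.2, 0.4, 0.1]
width: 0.0853
grip_force: 0.0
```

```bash
python3 - <<'E'
from h import *
c,p,d=look("h1"); s,t,M=pose(); print(t,yaw(M),s["joint_pos"][5])
for i in 1,2,3,4: station(c,p,i)
# knob dot at z=.076, foot at .048
x,y=.649,.0365
o=ortho(c,p,x-.03,x+.03,y-.03,y+.03,.076,0.25); hsv=cv2.cvtColor(o,cv2.COLOR_BGR2HSV)
m=((hsv[...,1]<40)&(hsv[...,2]>200)).astype(np.uint8); k,l,st,ce=cv2.connectedComponentsWithStats(m)
for i in range(1,k):
    if st[i,4]>300:
        X,Y=x+.03-ce[i][1]*.00025,y+.03-ce[i][0]*.00025; print("dot",st[i,4],X,Y,np.degrees(np.arctan2(Y-y,X-x)))
u,v=proj(c,[x,y,.076],True); o_,r=pix2ray(c,u,v,True); a=c["world_to_cam"][:3,:3]@r
print("bar top z",(o_+r*np.median(d[int(v)-2:int(v)+3,int(u)-2:int(u)+3])/a[2])[2])
go([.43,-.25,.22],193,360)
E
```

```text
[ 0.67145451 -0.03481863  0.18923984] 107.73579564457569 1.2092672284915769
st1 wheel [0.607  0.2035] rel 2.0 0.0  dial [0.6572 0.2018] angle mod45 -20.5 0.0
st2 wheel [0.5961 0.0904] rel -1.6 0.246  dial [0.6458 0.089 ] angle mod45 3.3 0.29
st3 wheel [ 0.5926 -0.0144] rel 3.5 0.222  dial [ 0.6421 -0.0155] angle mod45 -4.6 0.292
st4 wheel [ 0.5881 -0.1181] rel -3.3 0.17  dial [ 0.6382 -0.1208] angle mod45 4.2 0.275
dot 1145 0.6491945414847162 0.025764628820960707 -88.96182573056429
bar top z 0.0768383118810374
go [ 0.43 -0.25  0.22] delta [-131.4 -295.6  -30.3] roll -85.3 yaw 107.7 j6 1.21 t 47.23
```

Knob is home and locked. Now the pencil.

Call:
servo_tool:
  motion:
    - {"delta_pos":[-20,-45,-30],"roll":-10,"jaw":0}
    - {"delta_pos":[-40,-90,-30],"roll":-20,"jaw":0}
    - {"delta_pos":[-60,-140,-30],"roll":-30,"jaw":0}
    - {"delta_pos":[-85,-190,-30],"roll":-40,"jaw":0}
    - {"delta_pos":[-110,-245,-30],"roll":-50,"jaw":0}
    - {"delta_pos":[-131,-296,-30],"roll":-60,"jaw":0}
    - {"delta_pos":[-131,-296,-30],"roll":-70,"jaw":0}
    - {"delta_pos":[-131,-296,-30],"roll":-80,"jaw":0}
    - {"delta_pos":[-131,-296,-30],"roll":-85,"jaw":0}
    - {"delta_pos":[-131,-296,-30],"roll":-85,"jaw":0}
    - {"delta_pos":[-131,-296,-30],"roll":-85,"jaw":0}
    - {"delta_pos":[-131,-296,-30],"roll":-85,"jaw":0}

```text
t: 48.72
tcp_pos: [0.4303, -0.2504, 0.2202]
eef_rot: [-0.0, -0.111, 0.994, 0.0]
wrist_force: [-0.1, 1.4, -0.3]
width: 0.0856
grip_force: 0.0
```

```bash
cat >> h.py <<'E'
def pencil(c,p,x,y,z=.012,h=.1):
    o=ortho(c,p,x-h,x+h,y-h,y+h,z,0.5); hsv=cv2.cvtColor(o,cv2.COLOR_BGR2HSV)
    m=(((hsv[...,1]<70)&(hsv[...,2]>110))|((hsv[...,0]>18)&(hsv[...,0]<32)&(hsv[...,1]>110)&(hsv[...,2]>140))).astype(np.uint8)
    m=cv2.morphologyEx(m,cv2.MORPH_CLOSE,np.ones((7,7),np.uint8))
    for cn in cv2.findContours(m,0,1)[0]:
        if cv2.contourArea(cn)<2000: continue
        (u,v),(a,b),_=cv2.minAreaRect(cn); vx,vy,_,_=cv2.fitLine(cn,cv2.DIST_L2,0,.01,.01).ravel()
        print("pencil",round(x+h-v*.0005,4),round(y+h-u*.0005,4),"size",max(a,b)/2,min(a,b)/2,"yaw",round(np.degrees(np.arctan2(-vx,-vy))%180,1))
def holder(c,p,x,y,z=.012,h=.09):
    o=ortho(c,p,x-h,x+h,y-h,y+h,z,0.5); cv2.imwrite("pics/hold.png",o); hsv=cv2.cvtColor(o,cv2.COLOR_BGR2HSV); print("hsv at mid",hsv[180,180],hsv[175:185,100].mean(0),hsv[20,20])
    return o,hsv
E
python3 - <<'E'
from h import *
c,p,d=look("i1"); s,t,M=pose(); print(t,yaw(M),s["joint_pos"][5])
pencil(c,p,.4015,-.224)
print(robot.find_in("holder_seat","wrist")[0]["location"])
o,hsv=holder(c,p,.573,-.319)
g=cv2.cvtColor(o,cv2.COLOR_BGR2LAB)
for dy in range(0,360,24): print([tuple(int(k) for k in g[dy,u]) for u in range(60,301,40)])
E
```

```text
[ 0.43036848 -0.25048202  0.22022222] -167.27786057463695 -0.749135273206322
pencil 0.403 -0.2233 size 151.94813537597656 13.399871826171875 yaw 13.7
[0.567, -0.3149, 0.0133]
hsv at mid [ 16 136 220] [ 10.2 134.8 136.4] [ 10 135 147]
[(115, 146, 152), (113, 146, 152), (114, 145, 152), (208, 130, 188), (40, 128, 130), (42, 127, 130), (69, 127, 131)]
[(114, 146, 151), (115, 145, 151), (209, 129, 136), (150, 142, 177), (39, 128, 129), (38, 128, 129), (248, 128, 129)]
[(116, 145, 152), (112, 146, 151), (117, 128, 136), (120, 138, 167), (40, 127, 130), (38, 128, 129), (145, 129, 136)]
[(108, 144, 150), (162, 143, 164), (126, 130, 136), (132, 140, 169), (40, 129, 128), (40, 127, 129), (145, 129, 136)]
[(112, 144, 151), (174, 143, 167), (131, 129, 136), (217, 126, 185), (39, 127, 130), (40, 128, 130), (131, 128, 135)]
[(121, 146, 153), (102, 141, 155), (180, 142, 168), (139, 140, 166), (39, 127, 129), (46, 129, 129), (51, 128, 128)]
[(117, 146, 152), (117, 146, 152), (174, 144, 166), (184, 142, 168), (39, 129, 129), (145, 129, 136), (115, 145, 152)]
[(110, 145, 150), (108, 144, 151), (173, 
[... 217 characters left out ...]
110, 144, 151), (168, 143, 165), (145, 135, 148), (185, 141, 189), (113, 145, 152), (114, 145, 151)]
[(107, 145, 150), (108, 145, 150), (166, 143, 165), (115, 129, 135), (116, 138, 164), (119, 146, 153), (119, 147, 152)]
[(118, 146, 153), (119, 146, 153), (109, 141, 157), (125, 131, 139), (175, 144, 167), (112, 146, 151), (113, 145, 152)]
[(114, 146, 151), (113, 145, 152), (112, 145, 151), (183, 142, 167), (106, 142, 159), (112, 144, 151), (109, 145, 151)]
[(108, 144, 150), (106, 145, 150), (109, 144, 151), (109, 144, 151), (109, 144, 152), (108, 144, 151), (107, 145, 149)]
[(110, 144, 151), (114, 146, 152), (116, 145, 152), (115, 146, 152), (113, 146, 151), (113, 146, 151), (114, 145, 151)]
```

```bash
python3 - <<'E'
from h import *
for n,(x,y) in (("e1",(.573,-.319)),("a4",(.573,-.319)),("w1",(.573,-.319))):
    c,p,d=load(n); h=.09
    o=ortho(c,p,x-h,x+h,y-h,y+h,.012,0.5); g=cv2.cvtColor(o,cv2.COLOR_BGR2LAB)
    m=((g[...,0]>145)&(g[...,2]>157)).astype(np.uint8)
    # template: 120x56 rectangle, inside minus surround, search centre+yaw
    best=(-1,)
    for a in np.arange(8,22,1.):
        K=np.full((300,300),0,np.float32)
        for (L,W,v) in ((136,72,-1),(120,56,1)):
            cv2.fillPoly(K,[cv2.boxPoints(((150,150),(W*2,L*2),-a)).astype(np.int32)],v)
        r=cv2.filter2D(m.astype(np.float32),-1,K,borderType=cv2.BORDER_CONSTANT); yy,xx=np.unravel_index(r.argmax(),r.shape)
        best=max(best,(r.max(),a,x+h-yy*.0005,y+h-xx*.0005))
    print(n,best,m.sum())
E
```

```text
e1 (np.float32(15160.0), np.float64(15.0), np.float64(0.5734999999999999), np.float64(-0.317)) 16087
a4 (np.float32(17631.0), np.float64(15.0), np.float64(0.577), np.float64(-0.317)) 20656
w1 (np.float32(16699.0), np.float64(18.0), np.float64(0.577), np.float64(-0.316)) 19451
```

```bash
python3 - <<'E'
from h import *
go([.403,-.2233,.003],193.7,360)
go([.654,-.298,.16],195,360)
E
```

```text
go [ 0.403  -0.2233  0.003 ] delta [ 20.7  32.6 217.2] roll -1.0 yaw -167.3 j6 -0.75 t 48.83
go [ 0.654 -0.298  0.16 ] delta [-207.7  -95.5   60.2] roll -2.3 yaw -167.3 j6 -0.75 t 48.83
```

Call:
servo_tool:
  motion:
    - {"delta_pos":[21,33,60],"roll":-1,"jaw":0}
    - {"delta_pos":[21,33,120],"roll":-1,"jaw":0}
    - {"delta_pos":[21,33,180],"roll":-1,"jaw":0}
    - {"delta_pos":[21,33,205],"roll":-1,"jaw":0}
    - {"delta_pos":[21,33,217],"roll":-1,"jaw":0}
    - {"delta_pos":[21,33,217],"roll":-1,"jaw":0}
    - {"delta_pos":[21,33,217],"roll":-1,"jaw":255}
    - {"delta_pos":[21,33,217],"roll":-1,"jaw":255}
    - {"delta_pos":[21,33,217],"roll":-1,"jaw":255}
    - {"delta_pos":[21,33,217],"roll":-1,"jaw":255}
    - {"delta_pos":[21,33,217],"roll":-1,"jaw":255}
    - {"delta_pos":[21,33,217],"roll":-1,"jaw":255}
    - {"delta_pos":[21,33,180],"roll":-1,"jaw":255}
    - {"delta_pos":[21,33,120],"roll":-1,"jaw":255}
    - {"delta_pos":[0,20,60],"roll":-2,"jaw":255}
    - {"delta_pos":[-50,-10,60],"roll":-2,"jaw":255}
    - {"delta_pos":[-100,-40,60],"roll":-2,"jaw":255}
    - {"delta_pos":[-155,-70,60],"roll":-2,"jaw":255}
    - {"delta_pos":[-208,-95,60],"roll":-2,"jaw":255}
    - {"delta_pos":[-208,-95,60],"roll":-2,"jaw":255}

```text
t: 51.32
tcp_pos: [0.6578, -0.2981, 0.1571]
eef_rot: [-0.0, -0.129, 0.992, 0.0]
wrist_force: [-1.3, 0.5, 0.2]
width: 0.0093
grip_force: 59.0
```

Call:
servo_tool:
  motion:
    - {"delta_pos":[0,0,0],"roll":0,"jaw":255}
    - {"delta_pos":[0,0,0],"roll":0,"jaw":255}
    - {"delta_pos":[0,0,0],"roll":0,"jaw":255}

```text
t: 51.7
tcp_pos: [0.6531, -0.2974, 0.1614]
eef_rot: [0.0, -0.128, 0.992, -0.0]
wrist_force: [0.4, 0.5, -0.3]
width: 0.0098
grip_force: 59.0
```

```bash
python3 - <<'E'
from h import *
c,p,d=look("j1"); s,t,M=pose(); print(t,yaw(M),s["width"],s["joint_pos"])
print([(round(r["score"],2),np.round(r["location"],3).tolist()) for r in robot.find_in("holder_seat","wrist")])
print([(round(r["score"],2),np.round(r["location"],3).tolist()) for r in robot.find_in("jaw","wrist")])
a=np.radians(15); X=np.array([np.cos(a),np.sin(a)]); Y=np.array([-X[1],X[0]]); C=np.array([.576,-.317])
# depth points in holder frame
v,u=np.mgrid[0:420,0:560]; f=f_of(c); aa,bb=(u-c["cx"])/f,(v-c["cy"])/f; r=np.hypot(aa,bb)+1e-9; k=np.tan(r)/r
P=np.stack([aa*k*d,bb*k*d,d],-1); W=np.linalg.inv(c["world_to_cam"]); P=P@W[:3,:3].T+W[:3,3]
q=P[...,:2]-C; x=q@X*1000; y=q@Y*1000; z=P[...,2]*1000
ok=(abs(x)<80)&(abs(y)<45)&(d>0)
np.savez("pics/j1pts.npz",x=x[ok],y=y[ok],z=z[ok])
m=ok&(z>8)&(z<16); print("foot x",np.percentile(x[m],[1,99]),"y",np.percentile(y[m],[1,99]))
for s0 in(-1,1):
    m=ok&(z>45)&(z<70)&(abs(x-s0*42)<15)
    print("fork",s0,"x",np.percentile(x[m],[2,98]),"hist y",np.histogram(y[m],bins=np.arange(-30,31,3))[0])
m=ok&(z>30); print("tall z",np.percentile(z[m],[5,50,99]))
E
```

```text
[ 0.65329021 -0.29751319  0.16144723] -165.29068781358754 0.009788547203221795 [-4.27312541e-01  6.29551432e-01  2.83401930e-01  1.22385112e+00
 -6.51254211e-05 -6.84038336e-01]
[(0.75, [0.57, -0.323, 0.014])]
[(0.63, [0.547, -0.33, 0.053])]
foot x [-58.10794879  58.96166626] y [-27.0907905   28.08189553]
fork -1 x [-47.7130536  -34.11811395] hist y [ 0  0  0  0  0  0 28 81 94 53  0  0 72 78 74 18  0  0  0  0]
fork 1 x [35.58933178 49.36147524] hist y [ 0  0  0  0  0  0  0  0  0  0  0  0  0 59 76 30  0  0  0  0]
tall z [167.5548301  232.48495662 260.95885564]
```

```bash
python3 - <<'E'
from h import *
c,p,d=load("j1"); s,t,M=pose()
P=np.load("pics/j1pts.npz"); 
# pencil in hand: visible steel rod points from depth
v,u=np.mgrid[0:420,0:560]; f=f_of(c); aa,bb=(u-c["cx"])/f,(v-c["cy"])/f; r=np.hypot(aa,bb)+1e-9; k=np.tan(r)/r
Q=np.stack([aa*k*d,bb*k*d,d],-1); W=np.linalg.inv(c["world_to_cam"]); Q=(Q@W[:3,:3].T+W[:3,3]-t)@M*1000
m=(d>0)&(abs(Q[...,1])<9)&(Q[...,0]>14)&(Q[...,0]<100)&(abs(Q[...,2])<30)
q=Q[m]; print(m.sum(),"x",np.percentile(q[:,0],[1,99]),"y",np.percentile(q[:,1],[2,50,98]))
for a in range(15,90,10):
    w=q[(q[:,0]>=a)&(q[:,0]<a+10)]
    if len(w)>5: print(a,"y",w[:,1].mean().round(1),"top z(tool)",np.percentile(w[:,2],10).round(1),len(w))
go([.5765,-.3168,.09],195,360)
E
```

```text
3719 x [14.84386328 75.06289867] y [-5.31234948  0.612944    6.20751861]
15 y 0.4 top z(tool) -9.1 520
25 y 0.4 top z(tool) -9.1 539
35 y 0.5 top z(tool) -9.1 598
45 y 0.4 top z(tool) -9.1 636
55 y 0.4 top z(tool) -9.2 654
65 y 0.6 top z(tool) -9.3 676
75 y 0.7 top z(tool) -8.8 51
go [ 0.5765 -0.3168  0.09  ] delta [79.5  1.  71.1] roll -0.3 yaw -165.3 j6 -0.68 t 51.85
```

Call:
servo_tool:
  motion:
    - {"delta_pos":[50,1,0],"roll":0,"jaw":255}
    - {"delta_pos":[80,1,20],"roll":0,"jaw":255}
    - {"delta_pos":[80,1,70],"roll":0,"jaw":255}
    - {"delta_pos":[80,1,70],"roll":0,"jaw":255}
    - {"delta_pos":[80,1,70],"roll":0,"jaw":255}
    - {"delta_pos":[80,1,70],"roll":0,"jaw":255}

```text
t: 52.6
tcp_pos: [0.5785, -0.3176, 0.0926]
eef_rot: [0.002, -0.128, 0.992, -0.001]
wrist_force: [-0.1, 0.3, -0.6]
width: 0.0096
grip_force: 59.0
```

```bash
python3 - <<'E'
from h import *
go([.5765,-.3168,.037],195,360)
E
```

```text
go [ 0.5765 -0.3168  0.037 ] delta [ 1.9  1.5 55.6] roll -0.2 yaw -165.2 j6 -0.76 t 52.6
```

Call:
servo_tool:
  motion:
    - {"delta_pos":[0,0,5],"roll":0,"jaw":255}
    - {"delta_pos":[0,0,15],"roll":0,"jaw":255}
    - {"delta_pos":[0,0,24],"roll":0,"jaw":255}
    - {"delta_pos":[0,0,30],"roll":0,"jaw":255}
    - {"delta_pos":[0,0,36],"roll":0,"jaw":255}
    - {"delta_pos":[0,0,42],"roll":0,"jaw":255}
    - {"delta_pos":[0,0,48],"roll":0,"jaw":255}
    - {"delta_pos":[0,0,52],"roll":0,"jaw":255}
    - {"delta_pos":[0,0,55],"roll":0,"jaw":255}
    - {"delta_pos":[0,0,56],"roll":0,"jaw":255}
    - {"delta_pos":[0,0,56],"roll":0,"jaw":255}

```text
t: 53.98
tcp_pos: [0.5761, -0.3169, 0.0377]
eef_rot: [0.0, -0.128, 0.992, -0.0]
wrist_force: [-7.9, 7.1, 20.6]
width: 0.0096
grip_force: 61.6
```

```bash
python3 - <<'E'
from h import *
s,t,M=pose(); print(t,yaw(M),s["wrist_force"],s["torque"],s["width"])
go([.5765,-.3168,.037],195,360)
E
```

```text
[ 0.57606225 -0.31694076  0.03773545] -165.28490384344562 [-7.94420561  7.05310966 20.5914258 ] [1.20064259 1.48492408 0.01520037] 0.009604043757728458
go [ 0.5765 -0.3168  0.037 ] delta [-0.5  0.   0.7] roll -0.3 yaw -165.3 j6 -0.76 t 53.98
```

Call:
servo_tool:
  motion:
    - {"delta_pos":[0,0,1],"roll":0,"jaw":255}
    - {"delta_pos":[0,0,1.5],"roll":0,"jaw":255}
    - {"delta_pos":[0,0,1.5],"roll":0,"jaw":255}

```text
t: 54.35
tcp_pos: [0.5761, -0.317, 0.0377]
eef_rot: [0.001, -0.128, 0.992, -0.001]
wrist_force: [-10.0, 7.0, 28.2]
width: 0.0097
grip_force: 62.5
```

Call:
servo_tool:
  motion:
    - {"delta_pos":[0,0,-1],"roll":0,"jaw":255}
    - {"delta_pos":[0,0,-1],"roll":0,"jaw":110}
    - {"delta_pos":[0,0,-1],"roll":0,"jaw":110}
    - {"delta_pos":[0,0,-1],"roll":0,"jaw":110}
    - {"delta_pos":[0,0,-40],"roll":0,"jaw":110}
    - {"delta_pos":[0,0,-100],"roll":0,"jaw":110}
    - {"delta_pos":[-40,0,-130],"roll":0,"jaw":0}
    - {"delta_pos":[-80,0,-150],"roll":0,"jaw":0}
    - {"delta_pos":[-80,0,-150],"roll":0,"jaw":0}
    - {"delta_pos":[-80,0,-150],"roll":0,"jaw":0}
    - {"delta_pos":[-80,0,-150],"roll":0,"jaw":0}

```text
t: 55.72
tcp_pos: [0.6522, -0.2967, 0.1814]
eef_rot: [-0.001, -0.128, 0.992, 0.001]
wrist_force: [-0.1, 0.6, -0.2]
width: 0.0855
grip_force: 0.0
```

```bash
python3 - <<'E'
from h import *
c,p,d=look("k1"); s,t,M=pose(); print(t)
a=np.radians(15); X=np.array([np.cos(a),np.sin(a)]); Y=np.array([-X[1],X[0]]); C=np.array([.5763,-.3168])
v,u=np.mgrid[0:420,0:560]; f=f_of(c); aa,bb=(u-c["cx"])/f,(v-c["cy"])/f; r=np.hypot(aa,bb)+1e-9; k=np.tan(r)/r
P=np.stack([aa*k*d,bb*k*d,d],-1); W=np.linalg.inv(c["world_to_cam"]); P=P@W[:3,:3].T+W[:3,3]
q=P[...,:2]-C; x=q@X*1000; y=q@Y*1000; z=P[...,2]*1000
m=(abs(y)<9)&(z>30)&(z<60)&(abs(x)<85)&(d>0)
for b in(-75,-62,-25,0,25,55,68):
    w=m&(abs(x-b)<6); print(b,w.sum(),"y",np.percentile(y[w],[2,50,98]).round(1) if w.any() else "", "top z",np.percentile(z[w],90).round(1) if w.any() else "")
print("x ext",np.percentile(x[m],[.5,99.5]))
for s0 in(-1,1):
    w=(d>0)&(z>45)&(z<70)&(abs(x-s0*42)<8); print("fork",s0,np.histogram(y[w],bins=np.arange(-30,31,3))[0])
E
python3 - <<'E'
import sys; sys.path.insert(0,'.')
from h import *
c=robot.calibration("top"); p,d=robot.read_camera("top"); p0,d0=cv2.imread("pics/top0.png"),np.load("pics/top0.npy")
c2=dict(c)
for n,(u,v) in dict(glass=(136,143),ash=(433,217),sugar=(411,151),die1=(151,268),die2=(164,268)).items():
    a=p[v-15:v+15,u-15:u+15].astype(int); b=p0[v-15:v+15,u-15:u+15].astype(int); print(n,abs(a-b).mean().round(1))
E
```

```text
[ 0.65232379 -0.29677668  0.18167621]
-75 92 y [-5.7 -0.5  5.4] top z 47.1
-62 193 y [-5.7  0.2  6.2] top z 46.9
-25 191 y [-5.9  0.   5.1] top z 47.0
0 196 y [-6.1 -0.5  5. ] top z 46.9
25 196 y [-6.3 -0.6  5. ] top z 47.1
55 178 y [-6.5 -0.3  6.4] top z 47.6
68 190 y [-6.6 -0.9  4.9] top z 47.1
x ext [-74.3222842   75.56332431]
fork -1 [ 0  0  0  0  0  0 35 71 69 55 70 21 39 67 68 18  0  0  0  0]
fork 1 [ 0  0  0  0  0  0 33 66 70 74 51  7 53 56 71 18  0  0  0  0]
glass 0.9
ash 1.2
sugar 9.0
die1 1.4
die2 1.4
```

```bash
python3 - <<'E'
from h import *
c,p,d=look("l1","top"); 
print([(round(r["score"],2),np.round(r["location"],3).tolist()) for r in robot.find_in("sugar","top")])
look("l2","scene"); print([(round(r["score"],2),np.round(r["location"],3).tolist()) for r in robot.find_in("sugar","scene")],[np.round(r["location"],3).tolist() for r in robot.find_in("wheel_a","scene")])
r=robot.job_done(); print(r)
E
```

```text
[(0.86, [0.668, -0.467, 0.029])]
[(0.69, [0.648, -0.456, 0.045]), (0.22, [0.653, 0.187, 0.038])] [[0.604, 0.186, 0.046], [0.607, 0.076, 0.051], [0.597, -0.127, 0.047], [0.279, 0.214, 0.015], [0.596, -0.025, 0.046]]
the job is handed in; nothing more can be done
None
```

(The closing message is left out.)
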